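Unlatch a swinging wash bucket and move it to the drip tray

TASK

Take the long screwdriver out of its leaning holder, push its blade through the hole in the sloped cover of the dip stand until the hidden latch trips and its hook has swung clear of the bucket's left trunnion, and put the screwdriver back in its holder. Then lift the steel bucket straight up out of both slotted posts by its handle bar without letting it swing, tip or wrench on the posts, carry it level with the motor still inside, and set it down gently in the drip tray, flat on the floor and square to the rim. Leave the bottle, the beaker and the jar behind the work alone.

Things in the scene. Friction and masses are not known exactly. Their poses are not given: they have to be found in the camera images.
- access_hole (a point): Centre of the 16 mm hole at the outer face of the sloped cover (5 mm thick). Axes of the stand. The blade goes in along (0.5, 0, -0.866), 30 degrees from vertical, down and away from the robot. About 30 mm past the outer face it meets a hidden pedal; 30 to 33 mm more (60 to 63 mm in all) swings the latch to its stop, at 1 to 4 N.
- keeper (a joint): Latch (rad): 0 shut, its steel hook lying over the left trunnion; 0.72 at the stop, hook swung to the robot's side. Clear of the trunnion from 0.5 up. Held by a friction spring: it stays where it is pushed and does not return, so the blade can be drawn out. Lifting the bucket cannot open it.
- driver_grip (a point): Middle of the handle (85 mm long, 26 mm thick) of the red screwdriver, 180 mm overall, 60 g. y points along it from blade to handle end: tip at y = -140 mm, handle from y = -45 to +40 mm; shaft 6.4 mm thick, 95 mm long. It stands in the holder, handle leaning about 37 degrees towards the robot.
- driver_tip (a point): Tip of the screwdriver's blade, same axes as driver_grip.
- holder_mouth (a point): Centre of the funnel mouth (32 mm across, narrowing over 18 mm to an 11 mm bore; 60 mm long in all) of the holder's leaning tube, 89 mm above the bench. Axes of the holder: the tube points up along (-0.5, 0, 0.866). The blade's tip stands on the base plate (105 x 80 mm), the handle starts just above the mouth. Place and yaw vary, left or right of the stand.
- holder_grip (a point): Where driver_grip rests (within some 5 mm) when the screwdriver is fully home in its holder: at (-31, 0, +33) mm from holder_mouth in the holder's axes. With its play in the bore the screwdriver rests leaning some 37 degrees from vertical.
- holder_tip (a point): Where driver_tip rests when the screwdriver is fully home: at (+53, 0, -78) mm from holder_mouth in the holder's axes.
- bucket_handle (a point): Centre of the bucket's straight handle bar (12 mm thick in x, 18 mm tall in z, free length 94 mm along y), 118 mm above the bucket's underside. Axes of the bucket: y along its trunnions, z up. It hangs free to swing about y, so it may hang some degrees off level.
- bucket_foot (a point): Centre of the bucket's underside, same axes as bucket_handle. It hangs 60 mm above the bench at the start.
- left_saddle (a point): Resting place of the left trunnion's axis in the left post, 115 mm above the bench; axes of the stand. Slots open at the top, 19 mm wide in x; horns reach 19 mm and the shut hook 18 mm above this point. The trunnions are free once raised 30 mm. Posts 10 mm thick, 154 mm apart.
- right_saddle (a point): The same in the right post.
- motor_centre (a point): Middle of the bell (28 mm wide) of the small brushless motor that lies in the bucket; it lies on the bucket's floor and must stay in.
- tray_floor (a point): Centre of the upper side of the drip tray's floor, 4 mm above the bench. Aluminium tray 130 x 170 mm outside (x, y), rim 18 mm high, walls 4 mm; its place and yaw vary, left or right of the stand. The bucket fits with its y along the tray's y, either way round.
- bottle_tall: Bystander at the back of the work area: white bottle with blue cap, 58 mm thick, 125 mm tall; origin at its underside.
- beaker: Bystander at the back of the work area: steel beaker, 62 mm wide, 70 mm tall; origin at its underside.
- jar: Bystander at the back of the work area: dark jar, 44 mm thick, 60 mm tall; origin at its underside.
- bucket: Open steel bucket 80 x 110 x 75 mm (x, y, z), about 0.3 to 0.5 kg; origin at the centre of its underside, axes as bucket_handle. Trunnions 12 mm thick, axis 55 mm above the underside, reaching y = +-96 mm.
- stand: Dip stand, fixed: base plate 135 x 235 mm, two slotted posts, and outside the left post, towards the robot, a grey latch housing 26 mm wide with a sloped cover. Origin on the bench midway between the posts; x from the robot's side to the far side, y along the trunnions to the left. Place and yaw vary.
- tray: The drip tray; origin on the bench under its centre. It does not move.
There are look-alikes about, which are no part of the job. There is more than one size of the bucket; the job needs the larger.

How it is judged:
By the outcome, as a careful person would: the job done as asked, in the order asked, and still so for the second after the job is handed in, with the robot touching nothing.
It also fails if it takes over 72 s, if anything falls off the work surface, if the arm or the gripper's body presses on something with over 40 N, if the wrist force passes 120 N, or if a joint passes its speed limit or range.

ROBOT

A 6-joint arm with a two-finger parallel gripper is mounted at the origin on a cart in front of the work surface, level with it; the furniture and walls round the work are solid. World frame = base frame: x ahead of the robot, y to its left, z up, the work surface at z = 0. Lengths are in m, angles in rad, forces in N, time in s.
With the tool pointing down it reaches from about 0.325 to 0.85 m from the base axis. Payload 15.5 kg.
Tool frame: the origin (TCP) lies midway between the tips of the shut fingers; the grasp point (between the pads) lies 19 mm behind it (grip_point_offset is the z of the grasp point in the tool frame, in m); z points along the fingers, y is the line along which they close (so a half turn about z gives the same grasp; the last joint's range is limited). The gripper opens to 91 mm and grips with 3 to 60 N. Pads are 32 mm wide; open, the fingers measure 118 mm over their backs; the gripper's body (76 mm by 178 mm) begins 60 mm behind the grasp point.
Start: joints at [-1.353, 0.494, 1.345, -0, 1.302, -0.096], TCP at [0.192, -0.595, 0.214] pointing down, gripper open.
Joint ranges: [-2.91, 2.91], [-0.82, 2.16], [0.22, 2.67], [-1.22, 4.37], [0.12, 2.79], [-3.08, 3.08]. Speed limits (rad/s): [1.89, 1.89, 2.57, 3.01, 3.01, 3.01].

INTERFACE

Orientations are given as a unit quaternion [w, x, y, z].
In Python, from cell import get_obs, get_image, calibration, close_job, grip_point_offset gives the robot as it stands.
- The arm moves only by the tool send_rows, never from a script. Its argument "moves" is a list of rows, each a list of 3 entries, a list of its own where there are three numbers: the turn, a rotation vector about the tool's x, y, z in rad, then the shift along the tool's x, y, z in cm, then the opening, from 0 (shut) to 1 (fully open). A call has 1 to 5 rows; each row shifts and turns the commanded pose from where the row before left it, along the tool's axes as they then stand; what a row does not reach is not made up. A row lasts 1/8 s, in which the tool goes at most 62.5 mm and 10.7 degrees, less where a joint would pass 70% of its speed; a pose out of reach is approached as far as the arm can. A call is refused whole if a number of a shift passes 6.25 or a number of a turn 0.188, either way. A call with a gripper value outside its range is refused whole. The fingers move at their own pace and stop on an object; "squeeze" is the grip in N (left out, the last holds). Time passes only in rows, so rows that do not move let the fingers close. It gives the time, the measured TCP pose, the force, the opening and the grip force at its end, in the units of the state.
- get_obs(): the state, without advancing time (a new reading comes with each control period).
- get_image(name): name is "scene" or "side" or "wrist"; returns the picture (384x512x3 uint8, red, green, blue); there is no depth.
- calibration(name): a dict with "mtx" (3x3 intrinsics, pixels), "xyz" and "rotation" of the camera in the world; the wrist camera has in their place "T_tool_cam" (4x4, takes a point from camera to tool coordinates, whose origin is the TCP and whose axes are the flange's). Camera axes: x right, y up, looking along -z (the intrinsics and any distortion apply to the point x, -y, -z); pixel columns grow to the right and rows downward; lengths in m; the calibration is good to about 2 mm. A picture is of the moment at which its call begins: read the wrist's pose just before it. calibration takes no time and is no camera call.
- close_job(): hands the job in; it is judged then, once.
The state is a dict: "t": time; "joint_pos": joint angles; "dq": joint speeds; "joint_torque": joint torques, N m; "eef_pos": TCP position; "orientation": TCP orientation; "ft_force": force on the tool from outside, world axes, zero at the start; "wrist_torque": the same for the moment, N m; "opening": finger opening in m; "gripper_force": force on a finger pad.
Only numpy, scipy, OpenCV 4.12 (cv2) and the standard library are available. Lean on these libraries where they do the work, as an engineer would, in place of code of your own. Each camera call takes 0.05 s, during which the arm holds its last target. There are 200 camera calls.

## Working session

There is one attempt and no reset: what is moved stays moved. The work goes in short steps, Python scripts to look and compute and a tool call to move; the robot and the scene stay as the last step left them, time stands still between calls to the robot, and variables do not carry over. Pictures are saved under pics/ and viewed, at most 10 in all, crops included, and the job is handed in when it is done.

Besides the shell and the picture viewer there is one more tool, called as a command line: name --argument value ..., lists and objects as JSON in quotes. send_rows: Moves the arm, as the interface text tells. Its arguments: {"type":"object","properties":{"moves":{"type":"array"},"squeeze":{"type":"number"}},"required":["moves"]}

```bash
ls; mkdir -p pics; python3 - <<'E'
from cell import *
import cv2,numpy as np
np.set_printoptions(precision=4,suppress=True)
for n in ["scene","side","wrist"]:
    print(n,calibration(n))
print(get_obs()); print(grip_point_offset)
ims=[]
for n in ["scene","side","wrist"]:
    im=get_image(n)[:,:,::-1]; cv2.imwrite(f"pics/{n}0.png",im)
    if n!="wrist": cv2.imwrite(f"pics/{n}0b.png",cv2.resize(im,(800,600),interpolation=cv2.INTER_CUBIC))
E
```

```text
pics
scene {'mtx': array([[452.1204,   0.    , 247.5482],
       [  0.    , 452.1204, 189.5112],
       [  0.    ,   0.    ,   1.    ]]), 'xyz': array([-0.0162,  0.6249,  1.1609]), 'rotation': array([-0.3152, -0.1129,  0.3234,  0.8851])}
side {'mtx': array([[352.7273,   0.    , 258.5274],
       [  0.    , 352.7273, 188.8957],
       [  0.    ,   0.    ,   1.    ]]), 'xyz': array([0.0738, 0.7007, 0.5654]), 'rotation': array([-0.2357, -0.1404,  0.5082,  0.8164])}
wrist {'mtx': array([[281.6684,   0.    , 255.4972],
       [  0.    , 281.6684, 192.6001],
       [  0.    ,   0.    ,   1.    ]]), 'T_tool_cam': array([[ 0.0009,  0.9652,  0.2615,  0.0741],
       [ 1.    , -0.0009, -0.0001,  0.0007],
       [ 0.0001,  0.2615, -0.9652, -0.171 ],
       [ 0.    ,  0.    ,  0.    ,  1.    ]])}
{'t': 0.0, 'joint_pos': array([-1.3535,  0.4942,  1.3461, -0.    ,  1.3025, -0.0955]), 'dq': array([-0.0013, -0.0007, -0.    ,  0.0005,  0.0006, -0.    ]), 'joint_torque': array([  0.0054, -87.882 , -38.1872,   0.0711,   0.053 ,  -0.    ]), 'eef_pos': array([ 0.1922, -0.5943,  0.2133]), 'orientation': array([-0.0006,  0.9878,  0.1558, -0.0001]), 'ft_force': array([-0.3193,  0.8963,  0.0789]), 'wrist_torque': array([ 0.0274, -0.0074, -0.0571]), 'gripper_force': 0.0, 'opening': 0.09106016239055341}
-0.0188
```

View pics/scene0b.png

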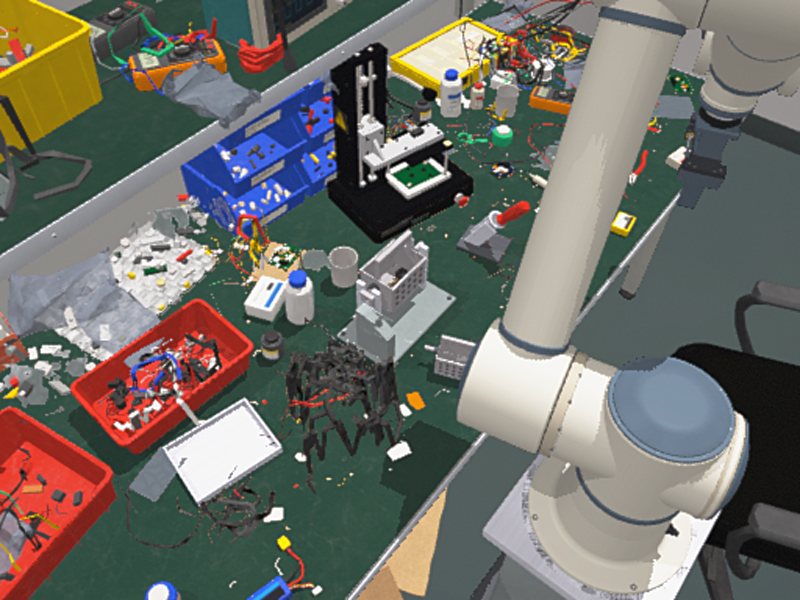

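View pics/side0b.png

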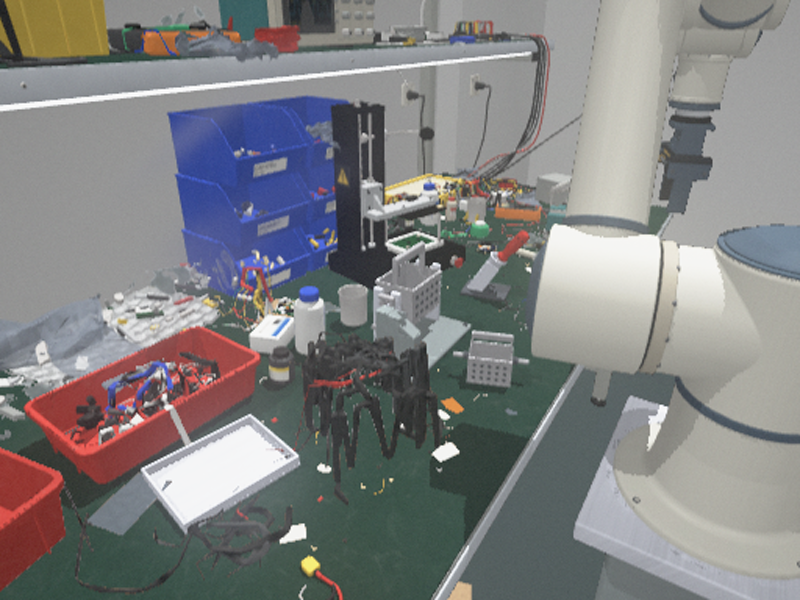

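The scene picture shows (800 px scale): the large bucket in the stand at (395,280) with the grey latch housing at (375,330), a small look-alike bucket on the bench at (452,355), the red screwdriver in its leaning holder at (512,213), and the aluminium tray at (222,450). Bottle, beaker and jar are at (300,298), (343,265) and (271,346), and a second bottle is at (452,92). Possible mix-ups: large bucket (395,280) or small bucket (452,355); screwdriver (512,213) or red wires and boxes. The job needs the bucket hung in the posts and the driver in the leaning tube.

```bash
cat > h.py <<'E'
import numpy as np, cv2
from cell import *
from scipy.spatial.transform import Rotation as R
np.set_printoptions(precision=4,suppress=True)
def q2R(q): return R.from_quat([q[1],q[2],q[3],q[0]]).as_matrix()
def cam(n,obs=None):
    c=calibration(n)
    if n=="wrist":
        o=obs or get_obs(); T=np.eye(4);T[:3,:3]=q2R(o['orientation']);T[:3,3]=o['eef_pos']
        T=T@c['T_tool_cam']; return c['mtx'],T[:3,:3],T[:3,3]
    r=np.array(c['rotation']); 
    return c['mtx'],(q2R(r) if r.ndim==1 else r),np.array(c['xyz'])
def ray(c,uv):
    K,Rm,p=c; d=np.linalg.inv(K)@[uv[0],uv[1],1]; d=Rm@np.array([d[0],-d[1],-d[2]]); return p,d/np.linalg.norm(d)
def onz(c,uv,z):
    p,d=ray(c,uv); return p+d*(z-p[2])/d[2]
def tri(obsl):
    A=np.zeros((3,3));b=np.zeros(3)
    L=[ray(c,uv) for c,uv in obsl]
    for p,d in L:
        M=np.eye(3)-np.outer(d,d);A+=M;b+=M@p
    x=np.linalg.solve(A,b); return x,[np.linalg.norm((np.eye(3)-np.outer(d,d))@(x-p)) for p,d in L]
def proj(c,X):
    K,Rm,p=c; v=Rm.T@(np.asarray(X)-p); v=np.array([v[0],-v[1],-v[2]]); v=K@v; return v[:2]/v[2]
E
python3 - <<'E'
from h import *
cs,cd=cam("scene"),cam("side")
S=cv2.imread("pics/scene0.png");D=cv2.imread("pics/side0.png")
def redends(im,box):
    h=cv2.cvtColor(im,cv2.COLOR_BGR2HSV);m=(((h[...,0]<8)|(h[...,0]>172))&(h[...,1]>140)&(h[...,2]>80)).astype(np.uint8)
    x0,y0,x1,y1=box;mm=np.zeros_like(m);mm[y0:y1,x0:x1]=m[y0:y1,x0:x1]
    n,l,st,ce=cv2.connectedComponentsWithStats(mm);k=1+np.argmax(st[1:,4])
    p=np.argwhere(l==k)[:,::-1].astype(float);c=p.mean(0);u=np.linalg.svd(p-c,full_matrices=False)[2][0];t=(p-c)@u
    if u[1]>0:u=-u;t=-t
    return c,c+u*t.max(),c+u*t.min(),st[k,4]
a=redends(S,(310,120,350,150));b=redends(D,(310,140,345,175));print(a,b)
for i in range(3):print(tri([(cs,a[i]),(cd,b[i])]))
# tray coarse
for uv in [(164,450),(250,399),(283,440),(200,503)]:print(onz(cs,np.array(uv)*.64,.018))
print(onz(cs,(395*.64,300*.64),.1), onz(cs,(452*.64,300*.64),.0))
o=np.zeros((600,800,3),np.uint8)
o[:, :400]=cv2.resize(S[140:236,214:278],(400,600),interpolation=cv2.INTER_CUBIC)
o[:, 400:]=cv2.resize(D[150:246,230:294],(400,600),interpolation=cv2.INTER_CUBIC)
cv2.imwrite("pics/m1.png",o)
E
```

```text
(array([328.227 , 135.5399]), array([337.9748, 129.956 ]), array([318.1718, 141.2999]), np.int32(163)) (array([334.5294, 149.7647]), array([331.9648, 149.6191]), array([337.062 , 149.9085]), np.int32(17))
(array([ 0.4424, -0.3618,  0.17  ]), [np.float64(0.006639030992372457), np.float64(0.006639030992372486)])
(array([ 0.4605, -0.4326,  0.1412]), [np.float64(0.00802077054821952), np.float64(0.008020770548219551)])
(array([ 0.4236, -0.2901,  0.2003]), [np.float64(0.020130308818475315), np.float64(0.020130308818475176)])
[0.6677 0.4064 0.018 ]
[0.6261 0.2355 0.018 ]
[0.5174 0.2579 0.018 ]
[0.5424 0.4321 0.018 ]
[ 0.5246 -0.0725  0.1   ] [ 0.4813 -0.2155  0.    ]
```

View pics/m1.png

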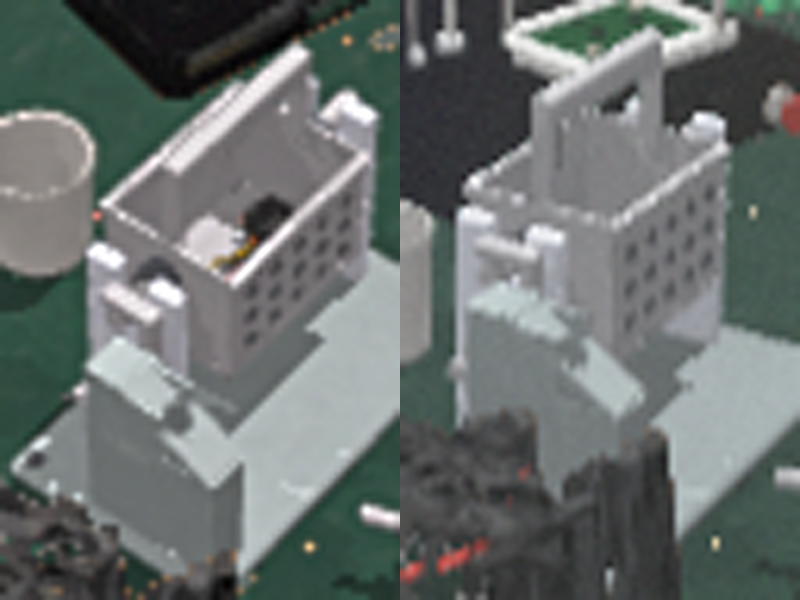

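The large bucket hangs in the posts with the motor inside, its handle bar is up at (240,110) in the left crop, and the cover hole is at (178,415). The choice is confirmed. Next I fly the wrist camera over the work.

```bash
cat > plan.py <<'E'
from h import *
def Rzx(z,x):
    z=np.array(z,float);z/=np.linalg.norm(z);x=np.array(x,float);x-=z*(x@z);x/=np.linalg.norm(x)
    return np.stack([x,np.cross(z,x),z],1)
def rows(p1,R1,n=None,p0=None,R0=None,g=None,smax=.058,amax=.17):
    o=get_obs()
    p0=o['eef_pos'] if p0 is None else p0; R0=q2R(o['orientation']) if R0 is None else R0
    w=R.from_matrix(R0.T@R1).as_rotvec();d=np.array(p1)-p0
    if n is None:n=int(max(1,np.ceil(max(np.linalg.norm(d)/smax,np.linalg.norm(w)/amax))))
    out=[]
    for i in range(n):
        Ri=R0@R.from_rotvec(w*i/n).as_matrix()
        out.append([np.round(w/n,4).tolist(),np.round(Ri.T@d/n*100,2).tolist(),g])
    for r in out:print(r)
E
python3 - <<'E'
from plan import *
rows([.42,-.2,.38],Rzx([0,0,-1],[1,0,0]),g=1)
E
```

```text
[[-0.0001, 0.0, 0.0348], [3.76, -3.39, -1.85], 1]
[[-0.0001, 0.0, 0.0348], [3.64, -3.52, -1.85], 1]
[[-0.0001, 0.0, 0.0348], [3.51, -3.64, -1.85], 1]
[[-0.0001, 0.0, 0.0348], [3.38, -3.76, -1.85], 1]
[[-0.0001, 0.0, 0.0348], [3.25, -3.88, -1.85], 1]
[[-0.0001, 0.0, 0.0348], [3.11, -3.99, -1.85], 1]
[[-0.0001, 0.0, 0.0348], [2.97, -4.1, -1.85], 1]
[[-0.0001, 0.0, 0.0348], [2.83, -4.2, -1.85], 1]
[[-0.0001, 0.0, 0.0348], [2.68, -4.29, -1.85], 1]
```

send_rows --moves '[[[0, 0, 0.035], [3.76, -3.39, -1.85], 1], [[0, 0, 0.035], [3.64, -3.52, -1.85], 1], [[0, 0, 0.035], [3.51, -3.64, -1.85], 1], [[0, 0, 0.035], [3.38, -3.76, -1.85], 1], [[0, 0, 0.035], [3.25, -3.88, -1.85], 1]]'

```text
t: 0.78
eef_pos: [0.3195, -0.3741, 0.3069]
orientation: [-0.0, 0.998, 0.068, -0.0]
ft_force: [1.3, -1.1, 0.3]
opening: 0.0912
gripper_force: 0.0
```

send_rows --moves '[[[0, 0, 0.035], [3.11, -4.0, -1.85], 1], [[0, 0, 0.035], [2.97, -4.1, -1.85], 1], [[0, 0, 0.035], [2.83, -4.2, -1.85], 1], [[0, 0, 0.035], [2.68, -4.3, -1.85], 1], [[0, 0, 0], [0, 0, 0], 1]]'

```text
t: 1.4
eef_pos: [0.4219, -0.198, 0.3816]
orientation: [0.0, 1.0, 0.001, 0.001]
ft_force: [-0.4, -0.0, -0.9]
opening: 0.0911
gripper_force: 0.0
```

```bash
python3 - <<'E'
from plan import *
import pickle
o=get_obs();im=get_image("wrist")[:,:,::-1];cv2.imwrite("pics/w1.png",im);pickle.dump(o,open("w1.pkl","wb"))
print(o['t'],o['joint_pos'],o['eef_pos'],o['orientation'],o['dq'])
cv2.imwrite("pics/w1b.png",cv2.resize(im,(800,600),interpolation=cv2.INTER_CUBIC))
E
```

```text
1.4 [-0.5674  0.1276  1.4337  0.0006  1.5781  1.002 ] [ 0.4219 -0.198   0.3816] [0.0003 1.     0.0007 0.0011] [-0.0681  0.0164  0.0358 -0.019  -0.0257 -0.0736]
```

View pics/w1b.png

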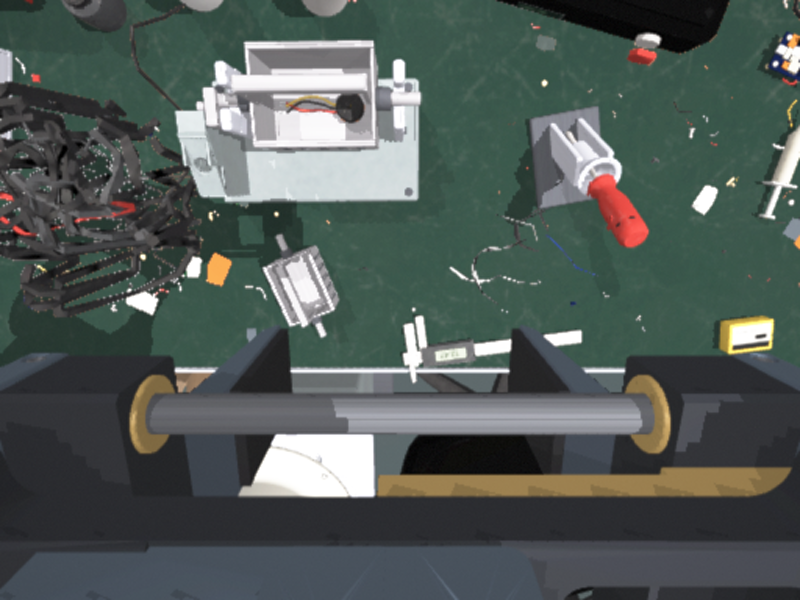

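The wrist view (800 px scale) shows the stand at (300,130) with the hole near (201,163), the handle bar at (290,83), the small bucket at (300,285), the holder plate at (570,160), and the red handle from (600,185) to (632,238).

```bash
cat > drv.py <<'E'
from plan import *
def redaxis(im,box,area=False):
    h=cv2.cvtColor(im,cv2.COLOR_BGR2HSV);m=(((h[...,0]<8)|(h[...,0]>172))&(h[...,1]>110)&(h[...,2]>60)).astype(np.uint8)
    x0,y0,x1,y1=box;mm=np.zeros_like(m);mm[y0:y1,x0:x1]=m[y0:y1,x0:x1]
    n,l,st,ce=cv2.connectedComponentsWithStats(mm);k=1+np.argmax(st[1:,4])
    p=np.argwhere(l==k)[:,::-1].astype(float);c=p.mean(0);u=np.linalg.svd(p-c,full_matrices=False)[2][0];t=(p-c)@u
    return c,u,c+u*t.max(),c+u*t.min(),int(st[k,4])
def plane(c,a,b):
    p,d=ray(c,a);_,e=ray(c,b);n=np.cross(d,e);return p,n/np.linalg.norm(n)
def axis3d(V):
    # V: list of (cam, c,u)
    N=[plane(c,m,m+30*u) for c,m,u in V]
    d=np.linalg.svd(np.array([n for p,n in N]))[2][-1]
    if d[2]<0:d=-d
    A=np.array([n for p,n in N]+[d]);b=np.array([n@p for p,n in N]+[0]);x=np.linalg.lstsq(A,b,rcond=None)[0]
    return x,d
E
python3 - <<'E'
from drv import *
import pickle
o=pickle.load(open("w1.pkl","rb"));cw,cs=cam("wrist",o),cam("scene")
W=cv2.imread("pics/w1.png");S=cv2.imread("pics/scene0.png");D=cv2.imread("pics/side0.png");cd=cam("side")
a=redaxis(W,(370,105,420,165));b=redaxis(S,(310,120,350,150));e=redaxis(D,(312,142,345,172));print(a,b,e,sep="\n")
x,d=axis3d([(cw,a[0],a[1]),(cs,b[0],b[1])]);print("dir",d,"lean",np.degrees(np.arccos(d[2])),"yaw",np.degrees(np.arctan2(-d[1],-d[0])))
def near(c,uv):
    p,r=ray(c,uv);M=np.stack([d,-r],1);t=np.linalg.lstsq(M,p-x,rcond=None)[0];return x+d*t[0]
for c,q in ((cw,a),(cs,b)):print(near(c,q[2]),near(c,q[3]),near(c,q[0]))
# base plate corners
for uv in [(530,118),(598,108),(612,200),(540,208)]:print(onz(cw,np.array(uv)*.64,.008))
for n,uv,z in [("hole",(201,163),.1),("bar c",(296,83),.187),("postR",(400,65),.134),("postL",(215,65),.134),("baseLR",(418,200),.005),("baseUR",(418,80),.005),("baseLL",(203,200),.005)]:print(n,onz(cw,np.array(uv)*.64,z))
o=np.zeros((600,800,3),np.uint8)
o[:,:500]=cv2.resize(W[20:140,105:205+0*5][:120,:100+0],(500,600),interpolation=cv2.INTER_CUBIC) 
o[:300,500:]=cv2.resize(W[60:160,330:430],(300,300),interpolation=cv2.INTER_CUBIC)
cv2.imwrite("pics/m2.png",o)
E
```

```text
(array([395.4466, 135.281 ]), array([0.5507, 0.8347]), array([409.0799, 155.9473]), array([381.1277, 113.5754]), 936)
(array([328.3663, 135.5465]), array([-0.8725,  0.4886]), array([318.1499, 141.2678]), array([338.0646, 130.1154]), 172)
(array([328.2867, 156.7762]), array([-0.7156,  0.6985]), array([319.9205, 164.943 ]), array([336.6354, 148.6265]), 143)
dir [-0.6011 -0.1377  0.7872] lean 38.073975741186516 yaw 12.902894577943462
[ 0.4437 -0.4133  0.1592] [ 0.5015 -0.4001  0.0835] [ 0.4699 -0.4073  0.1249]
[ 0.5006 -0.4003  0.0847] [ 0.4431 -0.4135  0.1601] [ 0.4704 -0.4072  0.1243]
[ 0.5683 -0.3492  0.008 ]
[ 0.5791 -0.4263  0.008 ]
[ 0.4763 -0.4556  0.008 ]
[ 0.4666 -0.3694  0.008 ]
hole [ 0.5141 -0.0037  0.1   ]
bar c [ 0.5688 -0.1199  0.187 ]
postR [ 0.5938 -0.1989  0.134 ]
postL [ 0.5934 -0.0396  0.134 ]
baseLR [ 0.4756 -0.2214  0.005 ]
baseUR [ 0.6086 -0.2196  0.005 ]
baseLL [0.475  0.0396 0.005 ]
```

View pics/m2.png

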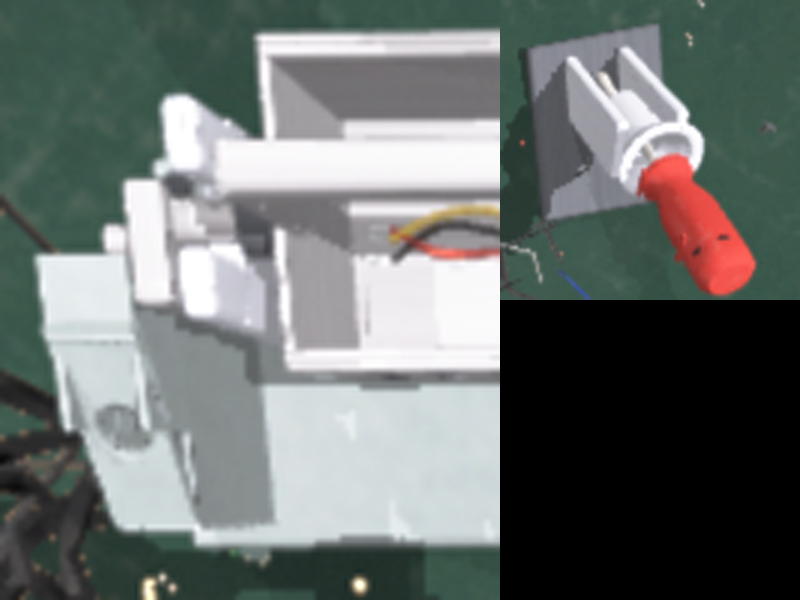

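The crops show the hole at (125,425) in the left crop, which is wrist px (130,105), and the shut hook over the left trunnion. The handle stands clear at 38° lean and 13° yaw, with grip height 0.122 as expected. Now I plan the grasp along the driver's axis.

```bash
python3 - <<'E'
from plan import *
d=np.array([-.601,-.138,.787]);d/=np.linalg.norm(d)
G=np.array([.472,-.407,.122]);Rg=Rzx(-d,[1,.229,0]);print(Rg)
pg=G-d*.0188;pre=pg+d*.11
rows(pre,Rg,g=1);print();rows(pg,Rg,p0=pre,R0=Rg,g=1,n=4)
E
```

```text
[[ 0.7674  0.2232  0.6011]
 [ 0.1754 -0.9748  0.138 ]
 [ 0.6168 -0.0005 -0.7872]]
[[0.0151, 0.1322, -0.0431], [-0.08, 4.4, 3.74], 1]
[[0.0151, 0.1322, -0.0431], [-0.76, 4.44, 3.62], 1]
[[0.0151, 0.1322, -0.0431], [-1.42, 4.45, 3.41], 1]
[[0.0151, 0.1322, -0.0431], [-2.04, 4.42, 3.11], 1]
[[0.0151, 0.1322, -0.0431], [-2.62, 4.37, 2.74], 1]

[[0.0, 0.0, 0.0], [0.0, -0.0, 2.75], 1]
[[0.0, 0.0, 0.0], [0.0, -0.0, 2.75], 1]
[[0.0, 0.0, 0.0], [0.0, -0.0, 2.75], 1]
[[0.0, 0.0, 0.0], [0.0, -0.0, 2.75], 1]
```

send_rows --moves '[[[0.015, 0.132, -0.043], [-0.08, 4.4, 3.74], 1], [[0.015, 0.132, -0.043], [-0.76, 4.44, 3.62], 1], [[0.015, 0.132, -0.043], [-1.42, 4.45, 3.41], 1], [[0.015, 0.132, -0.043], [-2.04, 4.42, 3.11], 1], [[0.015, 0.132, -0.043], [-2.62, 4.37, 2.74], 1]]'

```text
t: 2.08
eef_pos: [0.4146, -0.4028, 0.2067]
orientation: [-0.038, 0.948, 0.098, 0.299]
ft_force: [1.1, -0.4, 1.2]
opening: 0.0908
gripper_force: 0.0
```

```bash
python3 - <<'E'
from drv import *
import pickle
get_image("wrist")
o=get_obs();im=get_image("wrist")[:,:,::-1];cv2.imwrite("pics/w2.png",im)
print(o['t'],o['joint_pos'],o['eef_pos'],np.abs(o['dq']).max())
cw,cs=cam("wrist",o),cam("scene")
S=get_image("scene")[:,:,::-1];S0=cv2.imread("pics/scene0.png")
a=redaxis(im,(0,0,512,384));b=redaxis(S0,(310,120,350,150));print(a)
x,d=axis3d([(cw,a[0],a[1]),(cs,b[0],b[1])]);print(d,np.degrees(np.arccos(d[2])))
def near(c,uv):
    p,r=ray(c,uv);M=np.stack([d,-r],1);t=np.linalg.lstsq(M,p-x,rcond=None)[0];return x+d*t[0]
for c,q in ((cw,a),(cs,b)):print(near(c,q[2]),near(c,q[3]),near(c,q[0]))
d=np.array([-.601,-.138,.787]);d/=np.linalg.norm(d)
G=np.array([.472,-.407,.122]);Rg=Rzx(-d,[1,.229,0])
rows(G-d*.0188,Rg,g=1,n=3)
E
```

```text
2.125 [-1.2488  0.4226  1.7398  0.7263  1.0499 -0.2848] [ 0.4126 -0.4065  0.201 ] 0.44655018184513307
(array([268.8466, 195.9974]), array([0.0657, 0.9978]), array([270.3061, 218.1773]), array([267.2621, 171.917 ]), 1141)
[-0.5993 -0.1165  0.792 ] 37.62429224598718
[ 0.4323 -0.414   0.1749] [ 0.5241 -0.3961  0.0535] [ 0.4648 -0.4077  0.1319]
[ 0.5008 -0.4007  0.0843] [ 0.4424 -0.412   0.1615] [ 0.4701 -0.4067  0.1249]
[[-0.002, 0.0186, -0.0088], [0.01, 0.62, 3.94], 1]
[[-0.002, 0.0186, -0.0088], [-0.07, 0.61, 3.95], 1]
[[-0.002, 0.0186, -0.0088], [-0.14, 0.6, 3.94], 1]
```

send_rows --moves '[[[0, 0, 0], [0, 0, 0], 1], [[0, 0, 0], [0, 0, 1.5], 1], [[0, 0, 0], [0, 0, 2.5], 1], [[0, 0, 0], [0, 0, 2], 1], [[0, 0, 0], [0, 0, 0], 1]]'

```text
t: 2.85
eef_pos: [0.4506, -0.3906, 0.158]
orientation: [-0.04, 0.949, 0.1, 0.297]
ft_force: [0.3, 0.5, 0.5]
opening: 0.0914
gripper_force: 0.0
```

```bash
python3 - <<'E'
from drv import *
o=get_obs();im=get_image("wrist")[:,:,::-1];cv2.imwrite("pics/w3.png",im)
print(o['t'],o['joint_pos'],o['eef_pos'],np.abs(o['dq']).max())
a=redaxis(im,(0,0,512,384));print(a)
d=np.array([-.6,-.13,.787]);d/=np.linalg.norm(d)
G=np.array([.472,-.407,.122]);Rg=Rzx(-d,[1,.22,0])
c=cam("wrist",o);print([proj(c,G+d*k).round(1) for k in (.04,0,-.045)])
rows(G-d*.0188,Rg,g=1,n=2)
Rm=q2R(o['orientation']);g=o['eef_pos']-.0188*Rm[:,2];print(g,Rm[:,2],Rm.T@(G-g))
cv2.imwrite("pics/w3b.png",cv2.resize(im[60:384,100:420],(600,600)))
E
```

```text
2.85 [-1.1625  0.4917  1.7685  0.7787  0.9322 -0.2968] [ 0.4506 -0.3906  0.158 ] 0.02890367417173188
(array([281.2171, 224.4963]), array([0.1752, 0.9845]), array([286.2725, 252.9087]), array([275.372 , 191.6455]), 1916)
[array([285.9, 246.1]), array([281.5, 221.2]), array([278. , 201.7])]
[[-0.0067, 0.0267, -0.0063], [-0.26, 1.04, 2.94], 1]
[[-0.0067, 0.0267, -0.0063], [-0.34, 1.02, 2.94], 1]
[ 0.4402 -0.3931  0.1734] [ 0.5559  0.1354 -0.8202] [-0.0061  0.0212  0.058 ]
```

View pics/w3b.png

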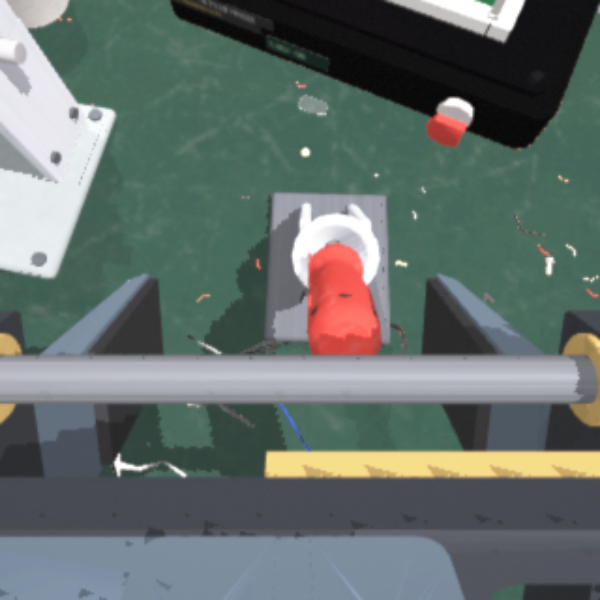

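send_rows --moves '[[[-0.013, 0.053, -0.012], [-0.4, 2.1, 0], 1], [[0, 0, 0], [0, 0, 0], 1]]'

```text
t: 3.15
eef_pos: [0.4505, -0.4147, 0.1564]
orientation: [-0.033, 0.94, 0.101, 0.324]
ft_force: [0.2, 0.6, -1.1]
opening: 0.0909
gripper_force: 0.0
```

```bash
python3 - <<'E'
from drv import *
o=get_obs()
d=np.array([-.6,-.13,.787]);d/=np.linalg.norm(d)
G=np.array([.472,-.407,.122]);Rg=Rzx(-d,[1,.22,0])
rows(G-d*.0188,Rg,g=1,n=2)
Rm=q2R(o['orientation']);g=o['eef_pos']-.0188*Rm[:,2];print(g,Rm[:,2],Rm.T@(G-g))
E
```

```text
[[0.0012, -0.0001, -0.0012], [-0.16, -0.16, 2.99], 1]
[[0.0012, -0.0001, -0.0012], [-0.16, -0.15, 2.99], 1]
[ 0.4392 -0.4171  0.1712] [ 0.6018  0.1279 -0.7884] [-0.0033 -0.0031  0.0598]
```

send_rows --moves '[[[0, 0, 0], [-0.16, -0.16, 2.0], 1], [[0, 0, 0], [-0.16, -0.16, 2.0], 1], [[0, 0, 0], [0, 0, 1.9], 1], [[0, 0, 0], [0, 0, 0], 1]]'

```text
t: 3.65
eef_pos: [0.4839, -0.4019, 0.1058]
orientation: [-0.035, 0.94, 0.102, 0.323]
ft_force: [0.4, 0.3, 0.1]
opening: 0.091
gripper_force: 0.0
```

send_rows --moves '[[[0, 0, 0], [0, 0, 0], 0.15], [[0, 0, 0], [0, 0, 0], 0.15], [[0, 0, 0], [0, 0, 0], 0.1], [[0, 0, 0], [0, 0, 0], 0.0], [[0, 0, 0], [0, 0, 0], 0.0]]' --squeeze 30

```text
t: 4.28
eef_pos: [0.4831, -0.4035, 0.1075]
orientation: [-0.034, 0.94, 0.101, 0.324]
ft_force: [0.1, -0.3, -0.3]
opening: 0.044
gripper_force: 0.0
```

send_rows --moves '[[[0, 0, 0], [0, 0, 0], 0.0], [[0, 0, 0], [0, 0, 0], 0.0], [[0, 0, 0], [0, 0, 0], 0.0], [[0, 0, 0], [0, 0, 0], 0.0]]' --squeeze 40

```text
t: 4.78
eef_pos: [0.4832, -0.4035, 0.1074]
orientation: [-0.034, 0.94, 0.101, 0.323]
ft_force: [1.1, -0.0, -0.8]
opening: 0.0256
gripper_force: 40.0
```

```bash
python3 - <<'E'
from drv import *
o=get_obs();print({k:o[k] for k in ('t','eef_pos','orientation','opening','gripper_force','ft_force','wrist_torque')})
np.savez("grasp.npz",p=o['eef_pos'],R=q2R(o['orientation']),q=o['joint_pos'])
E
```

```text
{'t': 4.775, 'eef_pos': array([ 0.4832, -0.4035,  0.1074]), 'orientation': array([-0.0339,  0.9402,  0.1014,  0.3235]), 'opening': 0.025644392620515592, 'gripper_force': 39.99916282715276, 'ft_force': array([ 1.0923, -0.0258, -0.8118]), 'wrist_torque': array([-0.2443,  0.2557, -0.1512])}
```

send_rows --moves '[[[0, 0, 0], [0, 0, -1.5], 0], [[0, 0, 0], [0, 0, -2.5], 0], [[0, 0, 0], [0, 0, -2.5], 0], [[0, 0, 0], [0, 0, -2.5], 0], [[0, 0, 0], [0, 0, -2.5], 0]]'

```text
t: 5.4
eef_pos: [0.4128, -0.4182, 0.1992]
orientation: [-0.034, 0.94, 0.101, 0.323]
ft_force: [0.1, 0.3, -0.5]
opening: 0.026
gripper_force: 40.0
```

```bash
python3 - <<'E'
from drv import *
import pickle
ow=pickle.load(open("w1.pkl","rb"));cw,cs,cd=cam("wrist",ow),cam("scene"),cam("side")
h,e=tri([(cw,(130,105)),(cs,(242.5,206.4)),(cd,(257.2,205.2))]);print("hole",h,e)
for n,a,b in [("barL",(105+230/5,20+165/5),(214+180*.16,140+165*.16)),]:
    print(n,tri([(cw,a),(cs,b)]))
o=get_obs();print(o['t'],o['eef_pos'],o['joint_pos'],o['ft_force'])
Rm=q2R(o['orientation'])
Ri=Rzx([.5,0,-.866],[1,0,0]); T=h-.06*Ri[:,2]-.121*Ri[:,2]+np.array([0,0,.03]);print(T)
rows(T,Ri,g=0)
E
```

```text
hole [ 0.5124 -0.0075  0.1035] [np.float64(0.000670394792700484), np.float64(0.0005706445650491032), np.float64(0.00010200073511744691)]
barL (array([ 0.5675, -0.0744,  0.1849]), [np.float64(0.0018277890974490831), np.float64(0.0018277890974492186)])
5.4 [ 0.4128 -0.4182  0.1992] [-1.2802  0.4437  1.7428  0.7828  1.053  -0.3609] [ 0.0518  0.2662 -0.4797]
[ 0.4219 -0.0075  0.2902]
[[-0.0148, -0.0173, 0.0223], [1.65, -4.99, -0.17], 0]
[[-0.0148, -0.0173, 0.0223], [1.54, -5.02, -0.27], 0]
[[-0.0148, -0.0173, 0.0223], [1.42, -5.05, -0.37], 0]
[[-0.0148, -0.0173, 0.0223], [1.3, -5.08, -0.47], 0]
[[-0.0148, -0.0173, 0.0223], [1.18, -5.1, -0.56], 0]
[[-0.0148, -0.0173, 0.0223], [1.05, -5.11, -0.66], 0]
[[-0.0148, -0.0173, 0.0223], [0.93, -5.12, -0.75], 0]
[[-0.0148, -0.0173, 0.0223], [0.8, -5.13, -0.84], 0]
```

send_rows --moves '[[[0, 0, 0], [2.5, 0, -3.1], 0], [[-0.015, -0.017, 0.022], [1.65, -5.0, -0.17], 0], [[-0.015, -0.017, 0.022], [1.54, -5.0, -0.27], 0], [[-0.015, -0.017, 0.022], [1.42, -5.05, -0.37], 0], [[-0.015, -0.017, 0.022], [1.3, -5.1, -0.47], 0]]'

```text
t: 6.02
eef_pos: [0.418, -0.2111, 0.284]
orientation: [-0.016, 0.955, 0.05, 0.292]
ft_force: [0.9, 0.8, -0.2]
opening: 0.026
gripper_force: 40.0
```

send_rows --moves '[[[-0.015, -0.017, 0.022], [1.18, -5.1, -0.56], 0], [[-0.015, -0.017, 0.022], [1.05, -5.1, -0.66], 0], [[-0.015, -0.017, 0.022], [0.93, -5.1, -0.75], 0], [[-0.015, -0.017, 0.022], [0.8, -5.1, -0.84], 0], [[0, 0, 0], [0, 0, 0], 0]]'

```text
t: 6.65
eef_pos: [0.4222, -0.0265, 0.3234]
orientation: [-0.002, 0.965, 0.009, 0.261]
ft_force: [-0.1, -0.7, -0.7]
opening: 0.026
gripper_force: 40.0
```

```bash
python3 - <<'E'
from drv import *
import pickle
o=get_obs();im=get_image("wrist")[:,:,::-1];cv2.imwrite("pics/w4.png",im);pickle.dump(o,open("w4.pkl","wb"))
print(o['t'],o['eef_pos'],o['joint_pos'],np.abs(o['dq']).max(),o['ft_force'])
c=cam("wrist",o);Rm=q2R(o['orientation']);h=np.array([.5124,-.0075,.1035])
print("hole px",proj(c,h),"tip px nominal",proj(c,o['eef_pos']+.121*Rm[:,2]),"z",Rm[:,2])
Ri=Rzx([.5,0,-.866],[1,0,0]);rows(h-(.06+.121)*Ri[:,2],Ri,g=0)
b=im[0:300,56:456];cv2.imwrite("pics/w4b.png",cv2.resize(b,(800,600),interpolation=cv2.INTER_CUBIC))
E
```

```text
6.65 [ 0.4222 -0.0265  0.3234] [-0.3649 -0.1674  2.0107  0.2601  0.8196  1.0546] 0.17459825672833473 [-0.0706 -0.7453 -0.661 ]
hole px [243.5476 190.4953] tip px nominal [255.129  188.3769] z [ 0.5036  0.0089 -0.8639]
[[-0.004, -0.0019, 0.0085], [-1.58, -1.03, 2.71], 0]
[[-0.004, -0.0019, 0.0085], [-1.58, -1.03, 2.71], 0]
```

View pics/w4b.png

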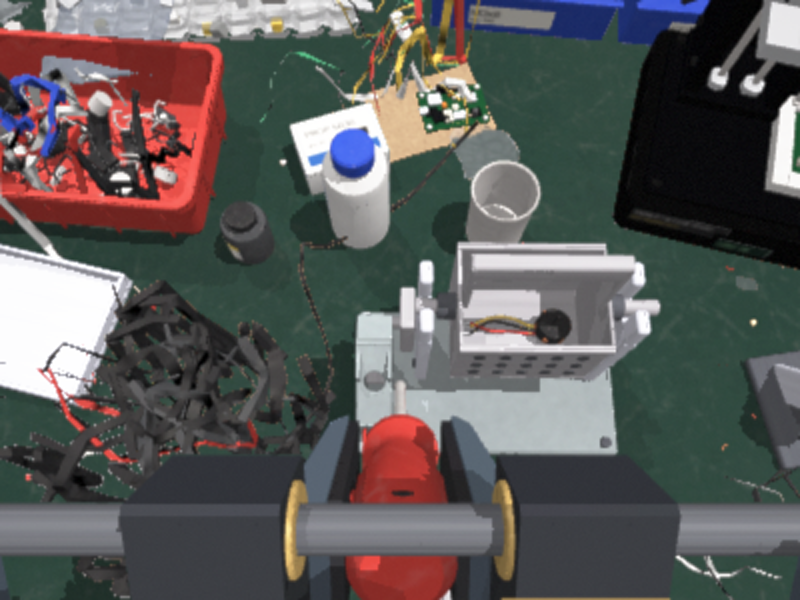

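The driver tip at px (256,190) and the hole at (243,190) match my projections to within 2 px. I move the tip to 25 mm above the hole on its axis and check.

```bash
python3 - <<'E'
from plan import *
h=np.array([.5124,-.0075,.1035]);Ri=Rzx([.5,.004,-.866],[1,.008,0]);rows(h-(.025+.121)*Ri[:,2],Ri,g=0,n=3)
E
```

```text
[[-0.0013, -0.0013, 0.0034], [-1.06, -0.66, 2.97], 0]
[[-0.0013, -0.0013, 0.0034], [-1.05, -0.66, 2.97], 0]
[[-0.0013, -0.0013, 0.0034], [-1.05, -0.66, 2.97], 0]
```

send_rows --moves '[[[0, 0, 0.003], [-1.6, -1.0, 2.5], 0], [[0, 0, 0.003], [-1.55, -1.0, 2.5], 0], [[0, 0, 0.003], [0, 0, 2.5], 0], [[0, 0, 0], [0, 0, 1.4], 0], [[0, 0, 0], [0, 0, 0], 0]]'

```text
t: 7.32
eef_pos: [0.4395, -0.0108, 0.2286]
orientation: [-0.003, 0.966, 0.002, 0.259]
ft_force: [0.4, -0.5, -1.1]
opening: 0.0259
gripper_force: 40.0
```

```bash
python3 - <<'E'
from drv import *
import pickle
o=get_obs();im=get_image("wrist")[:,:,::-1];cv2.imwrite("pics/w5.png",im)
print(o['t'],o['eef_pos'],o['joint_pos'],np.abs(o['dq']).max(),o['ft_force'],o['opening'])
c=cam("wrist",o);Rm=q2R(o['orientation']);h=np.array([.5124,-.0075,.1035])
tip=o['eef_pos']+.121*Rm[:,2]
print("hole px",proj(c,h),"tip px nominal",proj(c,tip),"z",Rm[:,2],"hole in tool from tip",Rm.T@(h-tip))
u,v=proj(c,h).astype(int)
A=cv2.resize(im[v-40:v+40,u-50:u+50],(800,600),interpolation=cv2.INTER_CUBIC);cv2.imwrite("pics/w5b.png",A);print(u-50,v-40)
E
```

```text
7.325 [ 0.4395 -0.0108  0.2286] [-0.2772  0.0204  2.1704  0.3231  0.4659  1.0364] 0.03751114206964142 [ 0.4102 -0.5102 -1.0557] 0.02589305226190939
hole px [253.0928 182.8042] tip px nominal [255.138  188.3817] z [ 0.5003  0.006  -0.8658] hole in tool from tip [ 0.0005 -0.0024  0.0238]
203 142
```

View pics/w5b.png

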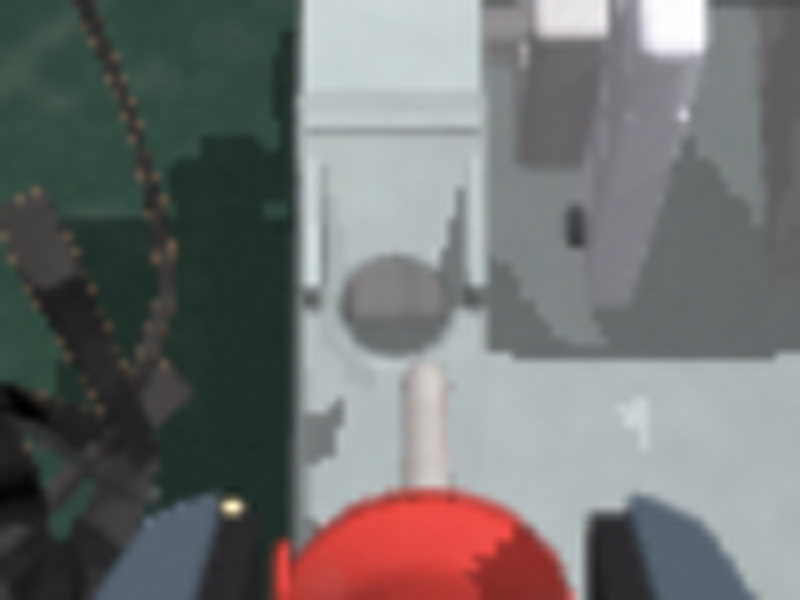

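The hole sits at px (252.6,182.7), as predicted. The tip is at (256.4,190.5), about 1.7 mm right and 2 mm low of nominal. I shift -4.3 mm in y and +2.6 mm in x, then enter.

send_rows --moves '[[[0, 0, 0], [0.26, -0.43, 0], 0], [[0, 0, 0], [0, 0, 1.2], 0], [[0, 0, 0], [0, 0, 1.2], 0], [[0, 0, 0], [0, 0, 1.0], 0], [[0, 0, 0], [0, 0, 0], 0]]'

```text
t: 8.0
eef_pos: [0.4594, -0.0048, 0.2014]
orientation: [-0.003, 0.966, 0.003, 0.26]
ft_force: [0.5, -0.0, -0.4]
opening: 0.0256
gripper_force: 40.0
```

```bash
python3 - <<'E'
from drv import *
o=get_obs();im=get_image("wrist")[:,:,::-1];cv2.imwrite("pics/w6.png",im)
print(o['t'],o['eef_pos'],o['ft_force'],o['wrist_torque'],o['opening'])
c=cam("wrist",o);Rm=q2R(o['orientation']);h=np.array([.5124,-.0075,.1035])
tip=o['eef_pos']+Rm@np.array([-.0022,.0017,.121]);print(Rm[:,2],Rm.T@(h-tip),proj(c,h))
E
```

```text
8.0 [ 0.4594 -0.0048  0.2014] [ 0.5472 -0.0001 -0.359 ] [-0.0079  0.4749 -0.0141] 0.025645093296167282
[ 0.5022  0.007  -0.8647] [-0.0011  0.0018 -0.0097] [258.5023 193.8178]
```

send_rows --moves '[[[0, 0, 0], [-0.1, 0.15, 0.8], 0], [[0, 0, 0], [0, 0, 0.9], 0], [[0, 0, 0], [0, 0, 0], 0]]'

```text
t: 8.43
eef_pos: [0.467, -0.0062, 0.1857]
orientation: [-0.003, 0.966, 0.003, 0.26]
ft_force: [-0.6, 0.5, -0.6]
opening: 0.0257
gripper_force: 40.0
```

send_rows --moves '[[[0, 0, 0], [0, 0, 0.8], 0], [[0, 0, 0], [0, 0, 0.8], 0], [[0, 0, 0], [0, 0, 0], 0]]'

```text
t: 8.8
eef_pos: [0.4751, -0.006, 0.1719]
orientation: [-0.003, 0.966, 0.003, 0.26]
ft_force: [0.4, -1.2, -0.3]
opening: 0.0261
gripper_force: 40.0
```

```bash
python3 - <<'E'
from drv import *
o=get_obs()
print(o['t'],o['eef_pos'],o['ft_force'],o['wrist_torque'],o['opening'])
Rm=q2R(o['orientation']);h=np.array([.5124,-.0075,.1035])
tip=o['eef_pos']+Rm@np.array([-.0022,.0017,.121]);print(Rm[:,2],Rm.T@(h-tip))
E
```

```text
8.8 [ 0.4751 -0.006   0.1719] [ 0.3571 -1.1868 -0.3104] [0.0348 0.3544 0.0024] 0.026134731468194044
[ 0.5018  0.007  -0.865 ] [ 0.0001  0.0003 -0.0432]
```

send_rows --moves '[[[0, 0, 0], [0, 0, 0.7], 0], [[0, 0, 0], [0, 0, 0.6], 0], [[0, 0, 0], [0, 0, 0.4], 0], [[0, 0, 0], [0, 0, 0], 0]]'

```text
t: 9.3
eef_pos: [0.4837, -0.006, 0.1581]
orientation: [-0.003, 0.965, 0.003, 0.261]
ft_force: [-6.8, 0.0, 11.6]
opening: 0.0255
gripper_force: 40.0
```

```bash
python3 - <<'E'
from drv import *
o=get_obs();im=get_image("wrist")[:,:,::-1];cv2.imwrite("pics/w7.png",im)
F=[]
for i in range(3):
    o=get_obs();F.append(o['ft_force']);D=get_image("side")[:,:,::-1]
print(o['t'],o['eef_pos'],np.array(F),o['opening'])
Rm=q2R(o['orientation']);h=np.array([.5124,-.0075,.1035])
tip=o['eef_pos']+Rm@np.array([-.0022,.0017,.121]);print(Rm.T@(h-tip))
A=cv2.resize(im[80:230,205:405],(800,600),interpolation=cv2.INTER_CUBIC)
cv2.imwrite("pics/w7b.png",A)
E
```

```text
9.45 [ 0.4837 -0.006   0.1582] [[-6.3415 -0.1914 10.9802]
 [-6.0043 -0.1758 10.0749]
 [-6.5384 -0.5498 10.3328]] 0.02566189276387517
[-0.0006  0.0002 -0.0593]
```

View pics/w7b.png

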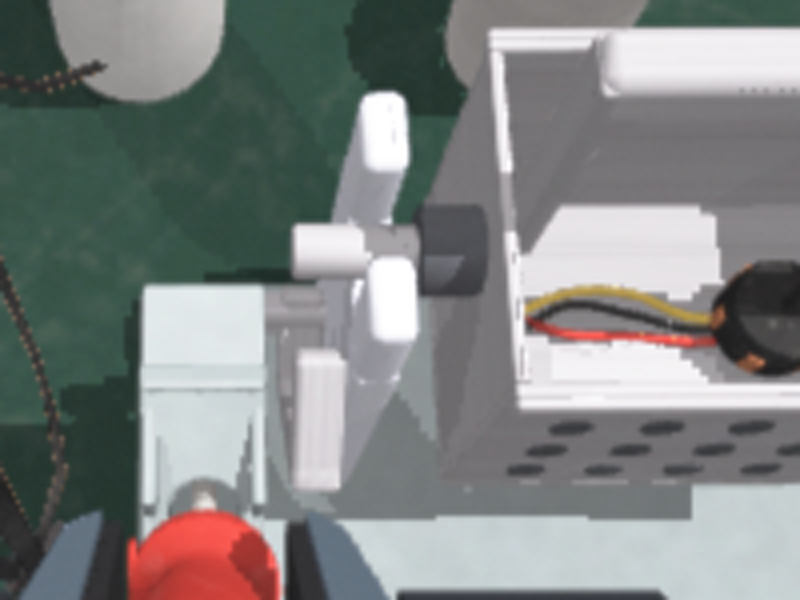

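The hook at (320,420) has swung fully to the robot's side and the trunnion at (330,248) is uncovered. The 12 N force means the latch is at its stop. Now I draw out the blade.

send_rows --moves '[[[0, 0, 0], [0, 0, -1.5], 0], [[0, 0, 0], [0, 0, -2.5], 0], [[0, 0, 0], [0, 0, -2.8], 0], [[0, 0, 0], [0, 0, -2.8], 0], [[0, 0, 0], [1.5, 0, -3.5], 0]]'

```text
t: 10.12
eef_pos: [0.4293, -0.0067, 0.2788]
orientation: [-0.003, 0.966, 0.002, 0.259]
ft_force: [0.8, 0.1, -0.3]
opening: 0.0262
gripper_force: 40.0
```

```bash
python3 - <<'E'
from plan import *
g=np.load("grasp.npz");o=get_obs();print(o['t'],o['eef_pos'],o['opening'])
p=g['p']-.135*g['R'][:,2]+np.array([0,0,.02]);print(p)
rows(p+[0,0,.03],g['R'],g=0,smax=.05)
E
```

```text
10.125 [ 0.4293 -0.0067  0.2788] 0.026169208621692967
[ 0.402  -0.4209  0.2338]
[[0.0124, 0.0152, -0.0196], [-0.36, 4.6, -0.04], 0]
[[0.0124, 0.0152, -0.0196], [-0.45, 4.59, -0.1], 0]
[[0.0124, 0.0152, -0.0196], [-0.54, 4.58, -0.17], 0]
[[0.0124, 0.0152, -0.0196], [-0.62, 4.57, -0.23], 0]
[[0.0124, 0.0152, -0.0196], [-0.71, 4.55, -0.3], 0]
[[0.0124, 0.0152, -0.0196], [-0.79, 4.53, -0.37], 0]
[[0.0124, 0.0152, -0.0196], [-0.87, 4.51, -0.43], 0]
[[0.0124, 0.0152, -0.0196], [-0.96, 4.49, -0.5], 0]
[[0.0124, 0.0152, -0.0196], [-1.03, 4.46, -0.57], 0]
```

send_rows --moves '[[[0.0124, 0.0152, -0.0196], [-0.36, 4.6, 0], 0], [[0.0124, 0.0152, -0.0196], [-0.45, 4.6, -0.1], 0], [[0.0124, 0.0152, -0.0196], [-0.54, 4.6, -0.17], 0], [[0.0124, 0.0152, -0.0196], [-0.62, 4.57, -0.23], 0], [[0.0124, 0.0152, -0.0196], [-0.71, 4.55, -0.3], 0]]'

```text
t: 10.75
eef_pos: [0.415, -0.2218, 0.27]
orientation: [-0.019, 0.955, 0.054, 0.292]
ft_force: [0.9, -0.3, -1.2]
opening: 0.0255
gripper_force: 40.0
```

send_rows --moves '[[[0.0124, 0.0152, -0.0196], [-0.79, 4.53, -0.37], 0], [[0.0124, 0.0152, -0.0196], [-0.87, 4.5, -0.43], 0], [[0.0124, 0.0152, -0.0196], [-0.96, 4.5, -0.5], 0], [[0.0124, 0.0152, -0.0196], [-1.03, 4.46, -0.57], 0], [[0, 0, 0], [0, 0, 0], 0]]'

```text
t: 11.38
eef_pos: [0.4014, -0.4073, 0.2624]
orientation: [-0.033, 0.942, 0.097, 0.319]
ft_force: [-0.1, -0.5, 0.4]
opening: 0.0258
gripper_force: 40.0
```

```bash
python3 - <<'E'
from plan import *
g=np.load("grasp.npz");o=get_obs();print(o['t'],o['eef_pos'],o['opening'],np.abs(o['dq']).max())
rows(g['p']-.12*g['R'][:,2],g['R'],g=0,n=2)
E
```

```text
11.375 [ 0.4014 -0.4073  0.2624] 0.025824601841133294 0.0760323472601329
[[0.0023, 0.0048, -0.0045], [-1.55, 0.67, 2.61], 0]
[[0.0023, 0.0048, -0.0045], [-1.57, 0.67, 2.61], 0]
```

send_rows --moves '[[[0.002, 0.005, -0.0045], [-1.55, 0.67, 2.6], 0], [[0.002, 0.005, -0.0045], [-1.57, 0.67, 2.6], 0], [[0, 0, 0], [0, 0, 0], 0], [[0, 0, 0], [0, 0, 0], 0]]'

```text
t: 11.88
eef_pos: [0.4116, -0.4152, 0.2038]
orientation: [-0.034, 0.94, 0.102, 0.324]
ft_force: [-1.0, 0.1, -0.1]
opening: 0.0257
gripper_force: 40.0
```

```bash
python3 - <<'E'
from plan import *
g=np.load("grasp.npz");o=get_obs();print(o['t'],o['eef_pos'],np.abs(o['dq']).max())
print(g['R'].T@(o['eef_pos']-g['p']))
rows(g['p']-.11*g['R'][:,2],g['R'],g=0,n=1)
E
```

```text
11.875 [ 0.4116 -0.4152  0.2038] 0.012699070381657518
[ 0.0022 -0.0036 -0.1206]
[[-0.0011, -0.0005, 0.0017], [-0.22, 0.36, 1.06], 0]
```

send_rows --moves '[[[-0.001, 0, 0.002], [-0.22, 0.36, 0], 0], [[0, 0, 0], [0, 0, 1.5], 0], [[0, 0, 0], [0, 0, 0], 0]]'

```text
t: 12.25
eef_pos: [0.42, -0.4168, 0.1889]
orientation: [-0.035, 0.94, 0.101, 0.324]
ft_force: [-0.1, 0.4, -2.0]
opening: 0.0259
gripper_force: 40.0
```

```bash
python3 - <<'E'
from plan import *
g=np.load("grasp.npz");o=get_obs();print(o['t'],o['ft_force'],np.abs(o['dq']).max())
print(g['R'].T@(o['eef_pos']-g['p']), R.from_matrix(g['R'].T@q2R(o['orientation'])).as_rotvec())
E
```

```text
12.25 [-0.0853  0.3824 -1.9535] 0.01906351374346097
[-0.0008 -0.0003 -0.104 ] [0.0016 0.0003 0.0009]
```

send_rows --moves '[[[0, 0, 0], [0, 0, 1.2], 0], [[0, 0, 0], [0, 0, 1.2], 0], [[0, 0, 0], [0, 0, 1.2], 0], [[0, 0, 0], [0, 0, 0], 0]]'

```text
t: 12.75
eef_pos: [0.4419, -0.4123, 0.1604]
orientation: [-0.035, 0.94, 0.101, 0.324]
ft_force: [3.2, -1.0, -1.0]
opening: 0.0257
gripper_force: 40.0
```

send_rows --moves '[[[0, 0, 0], [0, 0, 1.2], 0], [[0, 0, 0], [0, 0, 1.2], 0], [[0, 0, 0], [0, 0, 1.2], 0], [[0, 0, 0], [0, 0, 0], 0]]'

```text
t: 13.25
eef_pos: [0.4635, -0.4077, 0.1318]
orientation: [-0.035, 0.94, 0.101, 0.323]
ft_force: [6.4, -2.2, -3.8]
opening: 0.0258
gripper_force: 40.0
```

```bash
python3 - <<'E'
from plan import *
g=np.load("grasp.npz");o=get_obs();print(o['t'],o['ft_force'],o['wrist_torque'])
print(g['R'].T@(o['eef_pos']-g['p']), R.from_matrix(g['R'].T@q2R(o['orientation'])).as_rotvec())
E
```

```text
13.25 [ 6.3731 -2.1792 -3.7708] [-0.7696 -0.2415 -0.5988]
[-0.0009 -0.     -0.0316] [0.0013 0.0002 0.001 ]
```

send_rows --moves '[[[0, 0, 0], [0.1, 0, 0.8], 0], [[0, 0, 0], [0, 0, 0.6], 0], [[0, 0, 0], [0, 0, 0], 0]]'

```text
t: 13.62
eef_pos: [0.4724, -0.4058, 0.1218]
orientation: [-0.034, 0.94, 0.101, 0.323]
ft_force: [5.5, -2.4, -4.8]
opening: 0.0262
gripper_force: 40.0
```

```bash
python3 - <<'E'
from plan import *
g=np.load("grasp.npz");o=get_obs();print(o['t'],o['ft_force'],o['wrist_torque'])
Rm=q2R(o['orientation']);print(Rm.T@o['ft_force'],Rm.T@o['wrist_torque'])
print(g['R'].T@(o['eef_pos']-g['p']), R.from_matrix(g['R'].T@q2R(o['orientation'])).as_rotvec())
E
```

```text
13.625 [ 5.4905 -2.4391 -4.8142] [-0.7783 -0.0015 -0.571 ]
[0.8574 3.5475 6.7788] [-0.951  -0.1644 -0.018 ]
[ 0.0001 -0.     -0.0182] [0.001  0.0001 0.0008]
```

send_rows --moves '[[[0, 0, 0], [0, 0.1, 0.8], 0], [[0, 0, 0], [0, 0, 0.6], 0], [[0, 0, 0], [0, 0, 0], 0]]'

```text
t: 14.0
eef_pos: [0.4809, -0.4048, 0.1108]
orientation: [-0.035, 0.94, 0.101, 0.323]
ft_force: [2.6, -1.3, -2.7]
opening: 0.0259
gripper_force: 40.0
```

```bash
python3 - <<'E'
from plan import *
g=np.load("grasp.npz");o=get_obs();print(o['t'],o['ft_force'])
Rm=q2R(o['orientation']);print(Rm.T@o['ft_force'],Rm.T@o['wrist_torque'])
print(g['R'].T@(o['eef_pos']-g['p']), R.from_matrix(g['R'].T@q2R(o['orientation'])).as_rotvec())
E
```

```text
14.0 [ 2.5511 -1.2728 -2.6805]
[0.102  1.7859 3.4804] [-0.4218 -0.3742 -0.0114]
[ 0.0001  0.0008 -0.0042] [0.0015 0.0002 0.001 ]
```

send_rows --moves '[[[0, 0, 0], [0, 0, 0.1], 0], [[0, 0, 0], [0, 0, 0], 1], [[0, 0, 0], [0, 0, 0], 1], [[0, 0, 0], [0, 0, 0], 1], [[0, 0, 0], [0, 0, 0], 1]]'

```text
t: 14.62
eef_pos: [0.4813, -0.4052, 0.1107]
orientation: [-0.034, 0.94, 0.101, 0.324]
ft_force: [-0.0, -0.4, 0.0]
opening: 0.0626
gripper_force: 0.0
```

send_rows --moves '[[[0, 0, 0], [0, 0, 0], 1], [[0, 0, 0], [0, 0, -2], 1], [[0, 0, 0], [0, 0, -3], 1], [[0, 0, 0], [0, 0, -4], 1], [[0, 0, 0], [0, 0, -4], 1]]'

```text
t: 15.25
eef_pos: [0.4016, -0.4221, 0.2148]
orientation: [-0.034, 0.94, 0.101, 0.323]
ft_force: [0.1, -0.2, 0.4]
opening: 0.0911
gripper_force: 0.0
```

```bash
python3 - <<'E'
from drv import *
get_image("wrist");o=get_obs();print(o['t'],o['eef_pos'],o['opening'])
im=get_image("wrist")[:,:,::-1];cv2.imwrite("pics/w8.png",im)
S=get_image("scene")[:,:,::-1];cv2.imwrite("pics/scene8.png",S)
a=redaxis(im,(150,100,400,300));print(a)
c=cam("wrist",o);d=np.array([-.6,-.13,.787]);d/=np.linalg.norm(d);G=np.array([.472,-.407,.122])
print([proj(c,G+d*k).round(1) for k in (.04,0,-.045)])
print(redaxis(S,(310,120,350,150)))
# bar / stand yaw
cs=cam("scene");Ri=Rzx([0,0,-1],[1,0,0])
rows([.46,-.12,.36],Ri,g=1,smax=.05)
E
```

```text
15.3 [ 0.4001 -0.4241  0.2183] 0.09105751777160058
(array([251.8352, 192.767 ]), array([-0.0792,  0.9969]), array([250.2917, 212.1822]), array([253.5019, 171.8014]), 910)
[array([252.9, 199.8]), array([253. , 189.1]), array([253.2, 179.9])]
(array([329.0286, 135.1543]), array([-0.8658,  0.5004]), array([318.9787, 140.9632]), array([338.736 , 129.5433]), 175)
[[-0.0094, -0.0944, 0.0294], [2.64, -4.05, -0.59], 1]
[[-0.0094, -0.0944, 0.0294], [2.45, -4.12, -0.87], 1]
[[-0.0094, -0.0944, 0.0294], [2.24, -4.18, -1.13], 1]
[[-0.0094, -0.0944, 0.0294], [2.0, -4.23, -1.36], 1]
[[-0.0094, -0.0944, 0.0294], [1.73, -4.27, -1.58], 1]
[[-0.0094, -0.0944, 0.0294], [1.45, -4.3, -1.77], 1]
[[-0.0094, -0.0944, 0.0294], [1.15, -4.32, -1.93], 1]
```

The driver is home again: its scene centroid is within 0.8 px of the start. Next I look over both tray and bucket.

```bash
python3 - <<'E'
from plan import *
rows([.45,.08,.44],Rzx([0,0,-1],[1,0,0]),g=1,n=11)
E
```

```text
[[-0.006, -0.0601, 0.0187], [2.37, -4.37, -0.77], 1]
[[-0.006, -0.0601, 0.0187], [2.23, -4.41, -0.94], 1]
[[-0.006, -0.0601, 0.0187], [2.09, -4.44, -1.09], 1]
[[-0.006, -0.0601, 0.0187], [1.94, -4.47, -1.24], 1]
[[-0.006, -0.0601, 0.0187], [1.77, -4.5, -1.38], 1]
[[-0.006, -0.0601, 0.0187], [1.6, -4.52, -1.51], 1]
[[-0.006, -0.0601, 0.0187], [1.42, -4.54, -1.62], 1]
[[-0.006, -0.0601, 0.0187], [1.24, -4.56, -1.73], 1]
[[-0.006, -0.0601, 0.0187], [1.04, -4.57, -1.83], 1]
[[-0.006, -0.0601, 0.0187], [0.85, -4.58, -1.91], 1]
[[-0.006, -0.0601, 0.0187], [0.64, -4.58, -1.98], 1]
```

send_rows --moves '[[[-0.006, -0.06, 0.019], [2.37, -4.37, -0.77], 1], [[-0.006, -0.06, 0.019], [2.23, -4.4, -0.94], 1], [[-0.006, -0.06, 0.019], [2.09, -4.44, -1.09], 1], [[-0.006, -0.06, 0.019], [1.94, -4.47, -1.24], 1], [[-0.006, -0.06, 0.019], [1.77, -4.5, -1.38], 1]]'

```text
t: 16.02
eef_pos: [0.4243, -0.1922, 0.3166]
orientation: [-0.02, 0.982, 0.055, 0.178]
ft_force: [-0.1, 1.1, -0.1]
opening: 0.0911
gripper_force: 0.0
```

send_rows --moves '[[[-0.006, -0.06, 0.019], [1.6, -4.5, -1.51], 1], [[-0.006, -0.06, 0.019], [1.42, -4.54, -1.62], 1], [[-0.006, -0.06, 0.019], [1.24, -4.56, -1.73], 1], [[-0.006, -0.06, 0.019], [1.04, -4.57, -1.83], 1], [[-0.006, -0.06, 0.019], [0.85, -4.58, -1.91], 1]]'

```text
t: 16.65
eef_pos: [0.4461, 0.0361, 0.4197]
orientation: [-0.005, 1.0, 0.009, 0.029]
ft_force: [0.7, -1.6, -0.4]
opening: 0.091
gripper_force: 0.0
```

send_rows --moves '[[[-0.006, -0.06, 0.019], [0.64, -4.58, -1.98], 1], [[0, 0, 0], [0, 0, 0], 1], [[0, 0, 0], [0, 0, 0], 1]]'

```text
t: 17.02
eef_pos: [0.4507, 0.08, 0.4391]
orientation: [-0.002, 1.0, -0.0, -0.0]
ft_force: [-0.1, -0.7, 0.0]
opening: 0.091
gripper_force: 0.0
```

```bash
python3 - <<'E'
from drv import *
import pickle
o=get_obs();im=get_image("wrist")[:,:,::-1];cv2.imwrite("pics/w9.png",im);pickle.dump(o,open("w9.pkl","wb"))
print(o['t'],o['eef_pos'],o['orientation'],np.abs(o['dq']).max())
c=cam("wrist",o)
print([proj(c,(x,y,.018)).round(1) for x,y in [(.6677,.4064),(.6261,.2355),(.5174,.2579),(.5424,.4321)]],proj(c,(.5675,-.12,.187)))
h=cv2.cvtColor(im,cv2.COLOR_BGR2HSV)
m=((h[...,1]<40)&(h[...,2]>120)).astype(np.uint8);m[230:]=0;m[:,230:]=0
m=cv2.morphologyEx(m,cv2.MORPH_OPEN,np.ones((3,3)))
n,l,st,ce=cv2.connectedComponentsWithStats(m);k=1+np.argsort(-st[1:,4])[:4]
for i in k:
    print(st[i],ce[i]);cnt=cv2.findContours((l==i).astype(np.uint8),0,2)[0][0];r=cv2.minAreaRect(cnt);print(r,cv2.boxPoints(r).tolist(),cv2.approxPolyDP(cv2.convexHull(cnt),4,True)[:,0].tolist())
A=np.zeros((600,800,3),np.uint8)
A[:,:400]=cv2.resize(im[60:210,40:140],(400,600),interpolation=cv2.INTER_CUBIC) if 0 else 0
cv2.imwrite("pics/w9b.png",cv2.resize(im[0:240,40:360],(800,600),interpolation=cv2.INTER_CUBIC))
E
```

```text
17.025 [0.4507 0.08   0.4391] [-0.0019  1.     -0.0001 -0.0005] 0.029254741205755417
[array([84.3, 38.1]), array([175.8,  61.9]), array([168.8, 119.9]), array([ 81.5, 107. ])] [397.9985  84.9276]
[  71   27  105   96 6650] [125.2227  76.8814]
((120.28523254394531, 70.03770446777344), (112.45829772949219, 84.11470031738281), 13.240520477294922) [[55.918025970458984, 98.0983657836914], [75.18359375, 16.21967124938965], [184.65243530273438, 41.97704315185547], [165.38687133789062, 123.8557357788086]] [[71, 34], [121, 27], [173, 55], [165, 121], [81, 104]]
[  0 140  16  15 200] [  7.045 147.18 ]
((7.5, 147.0), (14.0, 15.0), 90.0) [[-4.2862641163969855e-16, 140.0], [15.0, 140.0], [15.0, 154.0], [0.0, 154.0]] [[1, 141], [12, 142], [14, 152], [2, 153]]
[118 153  15  13 126] [125.7619 158.3968]
((125.75001525878906, 157.25001525878906), (15.55634880065918, 10.60660171508789), 45.0) [[116.50001525878906, 155.50001525878906], [124.00001525878906, 148.00001525878906], [135.00001525878906, 159.00001525878906], [127.50001525878906, 166.50001525878906]] [[118, 154], [129, 153], [132, 161], [127, 165]]
[50 39  9 13 78] [54.3077 44.5641]
((54.0, 45.0), (12.0, 8.0), 90.0) [[50.0, 39.0], [58.0, 39.0], [58.0, 51.0], [50.0, 51.0]] [[50, 39], [58, 51]]
```

```bash
python3 - <<'E'
from drv import *
im=cv2.imread("pics/w9.png");S=cv2.imread("pics/scene0.png")
A=np.zeros((600,800,3),np.uint8)
A[:,:400]=cv2.resize(im[10:170,70:190][:,:],(450,600),interpolation=cv2.INTER_CUBIC)[:,:400]
A[:300,400:]=cv2.resize(S[245:335,90:210],(400,300),interpolation=cv2.INTER_CUBIC)
A[300:,400:]=cv2.resize(im[55:130,345:445],(400,300),interpolation=cv2.INTER_CUBIC)
cv2.imwrite("pics/m3.png",A)
E
```

```text
(no output)
```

View pics/m3.png

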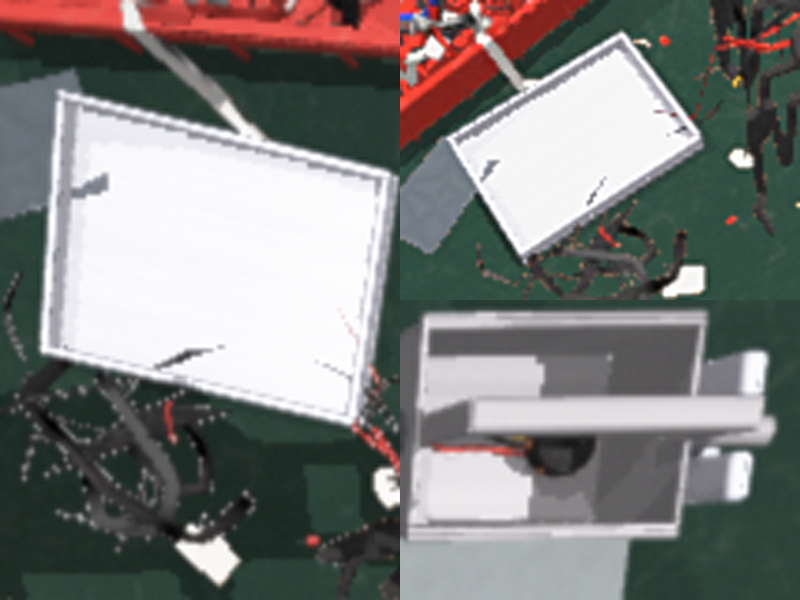

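The tray's rim corners in the left crop are (58,92), (390,172), (356,425), (42,352), and it is empty. The bar top runs from (470,418) to (765,412) in the lower-right crop.

```bash
python3 - <<'E'
from drv import *
import pickle
o=pickle.load(open("w9.pkl","rb"));cw,cs=cam("wrist",o),cam("scene")
A=[(58,92),(390,172),(356,425),(42,352)];B=[(450,137),(622,33),(700,137),(525,255)]
P=[];Q=[]
for a,b in zip(A,B):
    a=(70+a[0]/3.75,10+a[1]/3.75);b=(90+(b[0]-400)/3.333,245+b[1]/3.333)
    t,e=tri([(cw,a),(cs,b)]);q=onz(cw,a,.018);s=onz(cs,b,.018);print(t,e[0],q,s);P.append(q);Q.append(s)
for P in (P,Q):
    P=np.array(P)[:,:2]
    print("c",P.mean(0),"len",[np.linalg.norm(P[i]-P[(i+1)%4]) for i in range(4)],
    "yawlong",[np.degrees(np.arctan2(-(v[0]),v[1])) for v in (P[0]-P[1],P[3]-P[2])],"yawshort",[np.degrees(np.arctan2(v[1],v[0])) for v in (P[0]-P[3],P[1]-P[2])])
f=lambda x,y:(345+(x-400)/4,55+(y-300)/4)
l,r=onz(cw,f(470,416),.187),onz(cw,f(765,412),.187);print("bar",l,r,(l+r)/2,np.linalg.norm(l-r))
ow=pickle.load(open("w1.pkl","rb"));c1=cam("wrist",ow)
for z,a in ((.187,[(217,83),(368,83)]),):print("w1 bar",[onz(c1,np.array(u)*.64,z) for u in a])
# rows to over bar
T=(l+r)/2; rows([.566,-.12,.30],Rzx([0,0,-1],[0,1,0]),g=1)
E
```

```text
[0.6731 0.4028 0.0181] 0.0007997540308292795 [0.6738 0.4033 0.018 ] [0.6723 0.4025 0.018 ]
[0.6376 0.2393 0.0136] 0.00011736482715302119 [0.6368 0.2382 0.018 ] [0.635  0.2407 0.018 ]
[0.5111 0.2682 0.0139] 0.0008489130432873318 [0.5106 0.2663 0.018 ] [0.51   0.2699 0.018 ]
[0.5473 0.4323 0.0152] 0.0015976406558295627 [0.5485 0.4317 0.018 ] [0.5443 0.4321 0.018 ]
c [0.5924 0.3349] len [np.float64(0.16916580951469157), np.float64(0.12933672831721674), np.float64(0.1697097743819353), np.float64(0.12853832910665486)] yawlong [np.float64(-12.635215804134289), np.float64(-12.904826134993)] yawshort [np.float64(-12.775149478634608), np.float64(-12.534143029713839)]
c [0.5904 0.3363] len [np.float64(0.16600890075958655), np.float64(0.12836383447619326), np.float64(0.16580486730450467), np.float64(0.13131671497220815)] yawlong [np.float64(-12.985541931091316), np.float64(-11.964945683529956)] yawshort [np.float64(-13.033856510728517), np.float64(-13.137780189553808)]
bar [ 0.5687 -0.07    0.187 ] [ 0.5701 -0.1733  0.187 ] [ 0.5694 -0.1216  0.187 ] 0.10327465817528315
w1 bar [array([ 0.5687, -0.0599,  0.187 ]), array([ 0.569 , -0.1746,  0.187 ])]
[[-0.0004, -0.0002, -0.1572], [1.16, 2.0, 1.38], 1]
[[-0.0004, -0.0002, -0.1572], [0.83, 2.15, 1.38], 1]
[[-0.0004, -0.0002, -0.1572], [0.48, 2.26, 1.38], 1]
[[-0.0004, -0.0002, -0.1572], [0.13, 2.31, 1.38], 1]
[[-0.0004, -0.0002, -0.1572], [-0.24, 2.3, 1.39], 1]
[[-0.0004, -0.0002, -0.1572], [-0.59, 2.23, 1.39], 1]
[[-0.0004, -0.0002, -0.1572], [-0.93, 2.11, 1.39], 1]
[[-0.0004, -0.0002, -0.1572], [-1.25, 1.94, 1.39], 1]
[[-0.0004, -0.0002, -0.1572], [-1.54, 1.72, 1.39], 1]
[[-0.0004, -0.0002, -0.1572], [-1.79, 1.45, 1.39], 1]
```

```bash
python3 - <<'E'
from drv import *
import pickle
o=pickle.load(open("w1.pkl","rb"));c1=cam("wrist",o);o9=pickle.load(open("w9.pkl","rb"));c9=cam("wrist",o9)
q=np.array([-.003,.965,.003,.261]);q/=np.linalg.norm(q)
c7=cam("wrist",dict(eef_pos=np.array([.4837,-.006,.1582]),orientation=q))
print("R w1",onz(c1,(410*.64,98.5*.64),.115),"tip",onz(c1,(420*.64,98.5*.64),.115))
print("L w7",onz(c7,(287.5,142.5),.115),"tip",onz(c7,(205+294/4,142.5),.115))
print("R w9",onz(c9,(345+360/4,55+132/4),.115),"tip",onz(c9,(345+377/4,55+132/4),.115))
print("bar w7",onz(c7,(205+700/4,80+65/4),.187))
print("L horns w1",onz(c1,(144,46),.134),onz(c1,(147,77),.134))
# bucket rim corners w1 crop (left top (258,38), left bottom (285,368))
print("rim w1",onz(c1,(105+258/5,20+38/5),.135),onz(c1,(105+285/5,20+368/5),.135))
for f in [(425,313),(705,313),(678,535),(410,535)]:print("rim w9",onz(c9,(345+(f[0]-400)/4,55+(f[1]-300)/4),.135))
E
```

```text
R w1 [ 0.5704 -0.2082  0.115 ] tip [ 0.5705 -0.2174  0.115 ]
L w7 [ 0.5693 -0.0339  0.115 ] tip [ 0.5692 -0.026   0.115 ]
R w9 [ 0.57   -0.2154  0.115 ] tip [ 0.57   -0.2224  0.115 ]
bar w7 [ 0.5676 -0.0847  0.187 ]
L horns w1 [ 0.588  -0.0477  0.134 ] [ 0.549  -0.0479  0.134 ]
rim w1 [ 0.61  -0.067  0.135] [ 0.5272 -0.0672  0.135 ]
rim w9 [ 0.6114 -0.0672  0.135 ]
rim w9 [ 0.6114 -0.1751  0.135 ]
rim w9 [ 0.5289 -0.177   0.135 ]
rim w9 [ 0.5288 -0.0685  0.135 ]
```

send_rows --moves '[[[0, 0, -0.157], [1.16, 2.0, 0.7], 1], [[0, 0, -0.157], [0.83, 2.15, 1.0], 1], [[0, 0, -0.157], [0.48, 2.26, 1.2], 1], [[0, 0, -0.157], [0.13, 2.3, 1.4], 1], [[0, 0, -0.157], [-0.24, 2.3, 1.4], 1]]'

```text
t: 17.7
eef_pos: [0.5083, -0.0216, 0.3816]
orientation: [-0.002, 0.924, 0.383, 0.001]
ft_force: [-0.9, -0.1, -0.0]
opening: 0.0914
gripper_force: 0.0
```

send_rows --moves '[[[0, 0, -0.157], [-0.6, 2.23, 1.4], 1], [[0, 0, -0.157], [-0.93, 2.1, 1.4], 1], [[0, 0, -0.157], [-1.25, 1.94, 1.4], 1], [[0, 0, -0.157], [-1.54, 1.72, 1.4], 1], [[0, 0, -0.157], [-1.8, 1.45, 1.4], 1]]'

```text
t: 18.32
eef_pos: [0.5657, -0.1213, 0.3112]
orientation: [-0.002, 0.707, 0.708, 0.001]
ft_force: [-0.7, 0.9, 0.7]
opening: 0.0913
gripper_force: 0.0
```

```bash
python3 - <<'E'
from drv import *
import pickle
get_image("wrist");get_image("wrist");o=get_obs();im=get_image("wrist")[:,:,::-1];cv2.imwrite("pics/w10.png",im);pickle.dump(o,open("w10.pkl","wb"))
print(o['t'],o['eef_pos'],o['orientation'],o['joint_pos'],np.abs(o['dq']).max())
c=cam("wrist",o)
# bar edges: detect lines
for y in(-.07,-.12,-.17):print(y,[proj(c,(.569+s,y,.187)).round(1) for s in(-.006,0,.006)])
E
```

```text
18.425 [ 0.5655 -0.122   0.3099] [-0.0025  0.7075  0.7067  0.0007] [-0.3178  0.3514  1.3158  0.0036  1.4783 -0.317 ] 0.18069428200784918
-0.07 [array([252.7, 138.3]), array([258.5, 138.3]), array([264.3, 138.3])]
-0.12 [array([252.8, 185.6]), array([258.4, 185.6]), array([264. , 185.6])]
-0.17 [array([252.9, 229. ]), array([258.3, 229. ]), array([263.6, 229. ])]
```

```bash
python3 - <<'E'
from plan import *
o=get_obs();print(o['eef_pos'],q2R(o['orientation']))
rows([.5695,-.1215,.200],Rzx([0,0,-1],[0,1,0]),g=1,n=4)
im=cv2.imread("pics/w10.png");g=cv2.cvtColor(im,cv2.COLOR_BGR2GRAY).astype(int)
for v in (150,175,200,220):print(v,g[v,240:280].tolist())
E
```

```text
[ 0.5654 -0.1209  0.3109] [[ 0.0056  1.     -0.0019]
 [ 1.     -0.0056  0.0047]
 [ 0.0047 -0.0019 -1.    ]]
[[-0.0005, -0.0012, -0.0014], [-0.03, 0.11, 2.77], 1]
[[-0.0005, -0.0012, -0.0014], [-0.02, 0.11, 2.77], 1]
[[-0.0005, -0.0012, -0.0014], [-0.02, 0.11, 2.77], 1]
[[-0.0005, -0.0012, -0.0014], [-0.02, 0.1, 2.77], 1]
150 [239, 241, 242, 241, 240, 240, 239, 239, 239, 239, 239, 238, 236, 216, 203, 229, 244, 245, 244, 246, 246, 247, 247, 240, 227, 222, 234, 237, 238, 239, 239, 239, 237, 234, 236, 235, 237, 238, 239, 239]
175 [250, 250, 251, 251, 250, 250, 250, 249, 249, 249, 248, 245, 203, 166, 149, 220, 242, 246, 246, 248, 248, 248, 248, 239, 228, 221, 237, 239, 240, 240, 240, 241, 239, 237, 236, 238, 240, 241, 242, 242]
200 [163, 141, 137, 137, 137, 137, 137, 136, 135, 136, 137, 136, 137, 134, 141, 215, 240, 249, 248, 250, 249, 249, 248, 241, 225, 147, 131, 131, 132, 131, 131, 131, 131, 129, 130, 132, 133, 134, 133, 133]
220 [110, 146, 154, 162, 159, 151, 149, 150, 149, 148, 148, 144, 108, 97, 120, 202, 235, 249, 250, 250, 250, 249, 248, 243, 226, 136, 99, 157, 153, 150, 149, 149, 151, 149, 150, 148, 149, 146, 127, 86]
```

send_rows --moves '[[[0, 0, 0], [0, 0.45, 2.0], 1], [[-0.002, -0.005, -0.005], [0, 0, 3], 1], [[0, 0, 0], [0, 0, 3], 1], [[0, 0, 0], [0, 0, 2], 1], [[0, 0, 0], [0, 0, 0], 1]]'

```text
t: 19.1
eef_pos: [0.5697, -0.119, 0.2114]
orientation: [0.0, 0.707, 0.707, -0.0]
ft_force: [0.7, 0.8, 0.2]
opening: 0.091
gripper_force: 0.0
```

```bash
python3 - <<'E'
from plan import *
get_image("side");o=get_obs();print(o['t'],o['eef_pos'],q2R(o['orientation'])[:,2],o['ft_force'])
rows([.570,-.1215,.158],Rzx([0,0,-1],[0,1,0]),g=1,n=3)
E
```

```text
19.15 [ 0.5705 -0.1191  0.2125] [ 0.0018 -0.0006 -1.    ] [0.8884 0.7636 0.3621]
[[0.0006, 0.0002, 0.0003], [-0.08, -0.02, 1.82], 1]
[[0.0006, 0.0002, 0.0003], [-0.08, -0.02, 1.82], 1]
[[0.0006, 0.0002, 0.0003], [-0.08, -0.02, 1.82], 1]
```

send_rows --moves '[[[0, 0, 0], [-0.12, 0, 2.0], 0.5], [[0, 0, 0], [-0.12, 0, 2.0], 0.5], [[0, 0, 0], [0, 0, 1.4], 0.4], [[0, 0, 0], [0, 0, 0], 0.3], [[0, 0, 0], [0, 0, 0], 0.3]]' --squeeze 8

```text
t: 19.77
eef_pos: [0.5716, -0.1217, 0.1589]
orientation: [0.002, 0.706, 0.708, 0.001]
ft_force: [0.1, 0.4, 0.1]
opening: 0.0441
gripper_force: 0.0
```

send_rows --moves '[[[0, 0, 0], [0, 0, 0], 0.2], [[0, 0, 0], [0, 0, 0], 0.2], [[0, 0, 0], [0, 0, 0], 0.2]]'

```text
t: 20.15
eef_pos: [0.5712, -0.1216, 0.1582]
orientation: [0.001, 0.706, 0.708, 0.001]
ft_force: [-0.7, 0.3, -0.5]
opening: 0.0187
gripper_force: 0.0
```

```bash
python3 - <<'E'
from plan import *
o=get_obs();print(o['t'],o['eef_pos'],q2R(o['orientation'])[:,2],o['ft_force'],o['opening'])
im=get_image("wrist")[:,:,::-1];cv2.imwrite("pics/w11.png",im)
E
```

```text
20.15 [ 0.5712 -0.1216  0.1582] [ 0.0024 -0.0009 -1.    ] [-0.6874  0.3301 -0.492 ] 0.01866535638639681
```

send_rows --moves '[[[0.001, 0.002, 0], [0, -0.1, 0], 0.2], [[0, 0, 0], [0, 0, 0], 0], [[0, 0, 0], [0, 0, 0], 0], [[0, 0, 0], [0, 0, 0], 0]]' --squeeze 8

```text
t: 20.7
eef_pos: [0.57, -0.1216, 0.158]
orientation: [-0.0, 0.706, 0.708, 0.001]
ft_force: [-2.0, 0.2, -0.2]
opening: 0.0121
gripper_force: 8.0
```

send_rows --moves '[[[0, 0, 0], [0, 0, 0], 0], [[0, 0, 0], [0, 0, 0], 0], [[0, 0, 0], [0, 0, 0], 0]]' --squeeze 50

```text
t: 21.08
eef_pos: [0.5701, -0.1216, 0.1579]
orientation: [-0.0, 0.706, 0.708, 0.001]
ft_force: [-2.0, -0.4, 1.6]
opening: 0.0117
gripper_force: 50.0
```

```bash
python3 - <<'E'
from plan import *
o=get_obs();print(o['t'],o['eef_pos'],q2R(o['orientation'])[:,2],o['ft_force'],o['wrist_torque'],o['opening'],o['gripper_force'])
E
```

```text
21.075 [ 0.5701 -0.1216  0.1579] [ 0.0009  0.0012 -1.    ] [-1.9866 -0.3776  1.6058] [-0.0747  0.226  -0.0597] 0.011696292256155939 49.996764063835144
```

send_rows --moves '[[[0, 0, 0], [0, 0, -0.3], 0], [[0, 0, 0], [0, 0, -0.5], 0], [[0, 0, 0], [0, 0, -0.6], 0], [[0, 0, 0], [0, 0, 0], 0]]'

```text
t: 21.58
eef_pos: [0.5705, -0.1217, 0.1726]
orientation: [0.0, 0.706, 0.708, 0.001]
ft_force: [-0.3, -0.4, -3.5]
opening: 0.0118
gripper_force: 50.0
```

```bash
python3 - <<'E'
from plan import *
o=get_obs();print(o['t'],o['eef_pos'],q2R(o['orientation'])[:,2],o['ft_force'],o['wrist_torque'],o['opening'],o['gripper_force'])
E
```

```text
21.575 [ 0.5705 -0.1217  0.1726] [ 0.0022  0.0009 -1.    ] [-0.3278 -0.3828 -3.5046] [-0.027  -0.0879  0.0203] 0.011774634308231913 49.994598627090454
```

send_rows --moves '[[[0, 0, 0], [0, 0, -0.7], 0], [[0, 0, 0], [0, 0, -1.0], 0], [[0, 0, 0], [0, 0, -1.2], 0], [[0, 0, 0], [0, 0, -1.5], 0], [[0, 0, 0], [0, 0, -1.8], 0]]'

```text
t: 22.2
eef_pos: [0.57, -0.1216, 0.2352]
orientation: [0.0, 0.706, 0.708, 0.001]
ft_force: [-0.1, 0.8, -3.8]
opening: 0.0115
gripper_force: 50.0
```

send_rows --moves '[[[0, 0, 0], [0, 0, -2], 0], [[0, 0, 0], [0, 0, -2], 0], [[0, 0, 0], [0, 0, -2], 0], [[0, 0, 0], [0, 0, -1.2], 0], [[0, 0, 0], [0, 0, -0.5], 0]]'

```text
t: 22.82
eef_pos: [0.5701, -0.1218, 0.3118]
orientation: [0.0, 0.706, 0.708, 0.001]
ft_force: [-1.0, -0.4, -3.9]
opening: 0.0115
gripper_force: 50.0
```

```bash
python3 - <<'E'
from plan import *
o=get_obs();im=get_image("wrist")[:,:,::-1];cv2.imwrite("pics/w12.png",im)
print(o['t'],o['eef_pos'],q2R(o['orientation']),o['ft_force'],o['wrist_torque'],o['opening'],o['joint_pos'])
y=np.radians(-12.75);Rt=Rzx([0,0,-1],[-np.sin(y),np.cos(y),0])
rows([.5917,.3353,o['eef_pos'][2]],Rt,g=0,smax=.032)
E
```

```text
22.825 [ 0.5701 -0.1218  0.3118] [[-0.003   1.      0.0019]
 [ 1.      0.003   0.0009]
 [ 0.0009  0.0019 -1.    ]] [-1.0025 -0.4426 -3.8894] [-0.068  -0.0914 -0.0131] 0.01150623913185509 [-0.3138  0.3542  1.3063  0.0015  1.4795 -0.3169]
[[0.0001, -0.0001, 0.015], [3.05, 0.15, 0.0], 0]
[[0.0001, -0.0001, 0.015], [3.05, 0.11, 0.0], 0]
[[0.0001, -0.0001, 0.015], [3.05, 0.06, 0.0], 0]
[[0.0001, -0.0001, 0.015], [3.05, 0.02, 0.0], 0]
[[0.0001, -0.0001, 0.015], [3.05, -0.03, 0.0], 0]
[[0.0001, -0.0001, 0.015], [3.05, -0.08, 0.0], 0]
[[0.0001, -0.0001, 0.015], [3.05, -0.12, 0.0], 0]
[[0.0001, -0.0001, 0.015], [3.05, -0.17, 0.0], 0]
[[0.0001, -0.0001, 0.015], [3.04, -0.21, 0.0], 0]
[[0.0001, -0.0001, 0.015], [3.04, -0.26, 0.0], 0]
[[0.0001, -0.0001, 0.015], [3.04, -0.31, 0.0], 0]
[[0.0001, -0.0001, 0.015], [3.03, -0.35, 0.0], 0]
[[0.0001, -0.0001, 0.015], [3.02, -0.4, 0.0], 0]
[[0.0001, -0.0001, 0.015], [3.02, -0.44, 0.0], 0]
[[0.0001, -0.0001, 0.015], [3.01, -0.49, 0.0], 0]
```

send_rows --moves '[[[0, 0, 0], [1.0, 0.05, 0], 0], [[0, 0, 0.01], [2.0, 0.1, 0], 0], [[0, 0, 0.015], [3.0, 0.1, 0], 0], [[0, 0, 0.015], [3.4, 0.07, 0], 0], [[0, 0, 0.015], [3.4, 0.03, 0], 0]]'

```text
t: 23.5
eef_pos: [0.5751, 0.0079, 0.3104]
orientation: [-0.001, 0.725, 0.688, 0.0]
ft_force: [0.3, 0.1, -3.4]
opening: 0.0116
gripper_force: 50.0
```

send_rows --moves '[[[0, 0, 0.017], [3.4, -0.02, 0], 0], [[0, 0, 0.017], [3.4, -0.08, 0], 0], [[0, 0, 0.017], [3.4, -0.13, 0], 0], [[0, 0, 0.017], [3.4, -0.19, 0], 0], [[0, 0, 0.017], [3.4, -0.24, 0], 0]]'

```text
t: 24.12
eef_pos: [0.583, 0.1779, 0.3105]
orientation: [-0.001, 0.754, 0.657, 0.0]
ft_force: [-0.0, 0.3, -2.9]
opening: 0.0116
gripper_force: 50.0
```

send_rows --moves '[[[0, 0, 0.017], [3.4, -0.3, 0], 0], [[0, 0, 0.017], [3.2, -0.33, 0], 0], [[0, 0, 0.017], [3.0, -0.38, 0], 0], [[0, 0, 0.017], [2.2, -0.33, 0], 0], [[0, 0, 0.01], [1.2, -0.2, 0], 0]]'

```text
t: 24.75
eef_pos: [0.5889, 0.3084, 0.3105]
orientation: [-0.0, 0.779, 0.627, 0.0]
ft_force: [0.1, 0.5, -4.4]
opening: 0.012
gripper_force: 50.0
```

```bash
python3 - <<'E'
from plan import *
o=get_obs()
print(o['t'],o['eef_pos'],q2R(o['orientation'])[:,2],o['ft_force'],o['opening'],np.abs(o['dq']).max())
y=np.radians(-12.75);Rt=Rzx([0,0,-1],[-np.sin(y),np.cos(y),0])
rows([.5917,.3353,.22],Rt,g=0,smax=.032)
E
```

```text
24.75 [0.5889 0.3084 0.3105] [-0.0004  0.0008 -1.    ] [ 0.1159  0.5362 -4.3567] 0.012016500534345656 0.19932904668303536
[[-0.0002, -0.0002, 0.0028], [0.89, -0.1, 3.02], 0]
[[-0.0002, -0.0002, 0.0028], [0.89, -0.1, 3.02], 0]
[[-0.0002, -0.0002, 0.0028], [0.89, -0.1, 3.02], 0]
```

send_rows --moves '[[[0, 0, 0.003], [1.0, -0.1, 1], 0], [[0, 0, 0.003], [0.8, -0.1, 2], 0], [[0, 0, 0], [0.3, -0.05, 2.5], 0], [[0, 0, 0], [0, 0, 2.5], 0], [[0, 0, 0], [0, 0, 1], 0]]'

```text
t: 25.38
eef_pos: [0.591, 0.3275, 0.2194]
orientation: [-0.0, 0.781, 0.625, -0.001]
ft_force: [-0.5, -0.2, -3.6]
opening: 0.0116
gripper_force: 50.0
```

```bash
python3 - <<'E'
from plan import *
get_image("side")
o=get_obs()
print(o['t'],o['eef_pos'],q2R(o['orientation'])[:,2],o['ft_force'],o['opening'],np.abs(o['dq']).max())
y=np.radians(-12.75);Rt=Rzx([0,0,-1],[-np.sin(y),np.cos(y),0])
rows([.5917,.3353,.112],Rt,g=0,smax=.03)
E
```

```text
25.425 [0.591  0.3274 0.219 ] [-0.0019 -0.0002 -1.    ] [ 0.3039 -0.2679 -4.8077] 0.011752997433017167 0.03979882091933812
[[-0.0005, 0.0002, 0.0003], [0.2, -0.02, 2.68], 0]
[[-0.0005, 0.0002, 0.0003], [0.2, -0.02, 2.68], 0]
[[-0.0005, 0.0002, 0.0003], [0.2, -0.02, 2.68], 0]
[[-0.0005, 0.0002, 0.0003], [0.2, -0.03, 2.68], 0]
```

send_rows --moves '[[[-0.001, 0, 0.001], [0.4, -0.05, 1.5], 0], [[-0.001, 0, 0], [0.4, -0.04, 2.5], 0], [[0, 0, 0], [0, 0, 2.5], 0], [[0, 0, 0], [0, 0, 2.2], 0], [[0, 0, 0], [0, 0, 1.2], 0]]'

```text
t: 26.05
eef_pos: [0.5928, 0.3363, 0.1215]
orientation: [0.001, 0.781, 0.624, 0.001]
ft_force: [1.6, 0.7, -4.4]
opening: 0.012
gripper_force: 50.0
```

send_rows --moves '[[[0, 0, 0], [0, 0, 0.5], 0], [[0, 0, 0], [0, 0, 0.2], 0], [[0, 0, 0], [0, 0, 0], 0]]'

```text
t: 26.42
eef_pos: [0.5933, 0.3364, 0.1162]
orientation: [0.001, 0.781, 0.624, 0.002]
ft_force: [-0.6, -0.1, -3.3]
opening: 0.0116
gripper_force: 50.0
```

```bash
python3 - <<'E'
from plan import *
o=get_obs()
print(o['t'],o['eef_pos'],q2R(o['orientation'])[:,2],o['ft_force'],o['wrist_torque'],o['opening'])
y=np.radians(-12.75);Rt=Rzx([0,0,-1],[-np.sin(y),np.cos(y),0])
rows([.5917,.3353,.102],Rt,g=0,n=1)
E
```

```text
26.425 [0.5933 0.3364 0.1162] [ 0.0039  0.0012 -1.    ] [-0.5764 -0.1049 -3.3083] [-0.0254 -0.1188  0.0135] 0.011598679767891213
[[0.0035, -0.002, 0.0005], [-0.15, -0.14, 1.42], 0]
```

send_rows --moves '[[[0.003, -0.002, 0], [-0.1, -0.1, 0.4], 0], [[0, 0, 0], [0, 0, 0.4], 0], [[0, 0, 0], [0, 0, 0.25], 0], [[0, 0, 0], [0, 0, 0.12], 0], [[0, 0, 0], [0, 0, 0], 0]]'

```text
t: 27.05
eef_pos: [0.5918, 0.3355, 0.1038]
orientation: [0.0, 0.781, 0.624, -0.0]
ft_force: [-0.8, 0.5, -2.7]
opening: 0.0114
gripper_force: 50.0
```

```bash
python3 - <<'E'
from plan import *
o=get_obs()
print(o['t'],o['eef_pos'],q2R(o['orientation'])[:,2],o['ft_force'],o['wrist_torque'])
E
```

```text
27.05 [0.5918 0.3355 0.1038] [-0.0004 -0.0005 -1.    ] [-0.824   0.5324 -2.7032] [-0.0576 -0.1049 -0.0033]
```

send_rows --moves '[[[0, 0, 0], [0, 0, 0.1], 0], [[0, 0, 0], [0, 0, 0], 0]]'

```text
t: 27.3
eef_pos: [0.5918, 0.3355, 0.1028]
orientation: [0.0, 0.781, 0.624, -0.0]
ft_force: [-1.3, -0.4, -3.1]
opening: 0.0119
gripper_force: 50.0
```

send_rows --moves '[[[0, 0, 0], [0, 0, 0.1], 0], [[0, 0, 0], [0, 0, 0], 0]]'

```text
t: 27.55
eef_pos: [0.5919, 0.3355, 0.1022]
orientation: [0.0, 0.781, 0.624, -0.0]
ft_force: [-2.8, -1.8, 2.9]
opening: 0.0117
gripper_force: 50.0
```

send_rows --moves '[[[0, 0, 0], [0, 0, 0.05], 0], [[0, 0, 0], [0, 0, 0], 0]]'

```text
t: 27.8
eef_pos: [0.5918, 0.3355, 0.1022]
orientation: [0.0, 0.781, 0.624, -0.0]
ft_force: [-4.2, -2.8, 9.6]
opening: 0.0117
gripper_force: 50.0
```

send_rows --moves '[[[0, 0, 0], [0, 0, -0.05], 0], [[0, 0, 0], [0, 0, 0], 0]]' --squeeze 4

```text
t: 28.05
eef_pos: [0.5917, 0.3355, 0.1021]
orientation: [0.0, 0.781, 0.624, -0.0]
ft_force: [-3.8, -1.5, 6.0]
opening: 0.0116
gripper_force: 4.0
```

send_rows --moves '[[[0, 0, 0], [0, 0, 0], 0.2], [[0, 0, 0], [0, 0, 0], 0.4], [[0, 0, 0], [0, 0, 0], 0.6], [[0, 0, 0], [0, 0, 0], 0.6], [[0, 0, 0], [0, 0, 0], 0.6]]'

```text
t: 28.68
eef_pos: [0.5918, 0.3355, 0.1018]
orientation: [0.0, 0.781, 0.624, -0.0]
ft_force: [0.4, -0.5, -0.8]
opening: 0.0537
gripper_force: 0.0
```

send_rows --moves '[[[0, 0, 0], [0, 0, 0], 0.6], [[0, 0, 0], [0, 0, -2], 0.6], [[0, 0, 0], [0, 0, -4], 0.6], [[0, 0, 0], [0, 0, -5], 0.6], [[0, 0, 0], [0, 0, -5], 0.6]]'

```text
t: 29.3
eef_pos: [0.5916, 0.3354, 0.2634]
orientation: [0.0, 0.781, 0.624, -0.0]
ft_force: [0.4, 0.4, 0.1]
opening: 0.0547
gripper_force: 0.0
```

send_rows --moves '[[[0, 0, 0], [0, 0, -5], 0.6], [[0, 0, 0], [0, 0, -3], 0.6], [[0, 0, 0], [0, 0, 0], 0.6], [[0, 0, 0], [0, 0, 0], 0.6]]'

```text
t: 29.8
eef_pos: [0.5916, 0.3355, 0.3409]
orientation: [-0.0, 0.781, 0.624, -0.001]
ft_force: [1.0, 0.3, -0.9]
opening: 0.0549
gripper_force: 0.0
```

```bash
python3 - <<'E'
from drv import *
import pickle
o=get_obs();im=get_image("wrist")[:,:,::-1];cv2.imwrite("pics/w13.png",im);pickle.dump(o,open("w13.pkl","wb"))
print(o['t'],o['eef_pos'],o['ft_force'],np.abs(o['dq']).max())
S=get_image("scene")[:,:,::-1];cv2.imwrite("pics/scene13.png",S);D=get_image("side")[:,:,::-1];cv2.imwrite("pics/side13.png",D)
print(redaxis(S,(310,120,350,150)))
c=cam("wrist",o);y=np.radians(-12.75);M=np.array([[np.cos(y),-np.sin(y)],[np.sin(y),np.cos(y)]])
ctr=np.array([.5917,.3353])
g=cv2.cvtColor(im,cv2.COLOR_BGR2GRAY)
for nm,hx,hy,z in(("rim",.04,.055,.079),("tray",.065,.085,.018),("bar",.006,.055,.131)):
    print(nm,[proj(c,[*(ctr+M@[sx*hx,sy*hy]),z]).round(1).tolist() for sx,sy in((1,1),(1,-1),(-1,-1),(-1,1))])
# bucket grey mask
h=cv2.cvtColor(im,cv2.COLOR_BGR2HSV);m=((h[...,1]<45)&(h[...,2]>110)).astype(np.uint8);m[300:]=0
ed=cv2.Canny(g,60,150);ls=cv2.HoughLinesP(ed,1,np.pi/360,30,minLineLength=35,maxLineGap=4)
for l in ls[:,0]:
    if l[1]<300 and l[3]<300: print(l, round(np.degrees(np.arctan2(l[3]-l[1],l[2]-l[0])),1))
E
```

```text
29.8 [0.5916 0.3355 0.3409] [ 1.0393  0.343  -0.9024] 0.011112504672924529Traceback (most recent call last):
  File "<stdin>", line 6, in <module>
  File "drv.py", line 5, in redaxis
    n,l,st,ce=cv2.connectedComponentsWithStats(mm);k=1+np.argmax(st[1:,4])
                                                       ~~~~~~~~~^^^^^^^^^^
    return _wrapfunc(a, 'argmax', axis=axis, out=out, **kwds)
    return bound(*args, **kwds)
ValueError: attempt to get argmax of an empty sequence
```

Only the scene view of the driver is blocked, by the arm; its return was verified at 15 s. Now I check the placing numerically.

```bash
python3 - <<'E'
from drv import *
import pickle
o=pickle.load(open("w13.pkl","rb"));im=cv2.imread("pics/w13.png")
c=cam("wrist",o);y=np.radians(-12.75);M=np.array([[np.cos(y),-np.sin(y)],[np.sin(y),np.cos(y)]])
ctr=np.array([.5917,.3353])
for nm,hx,hy,z in(("rim",.04,.055,.079),("tray",.065,.085,.018),("bar",.006,.055,.131)):
    print(nm,[proj(c,[*(ctr+M@[sx*hx,sy*hy]),z]).round(1).tolist() for sx,sy in((1,1),(1,-1),(-1,-1),(-1,1))])
g=cv2.cvtColor(im,cv2.COLOR_BGR2GRAY)
ed=cv2.Canny(g,50,130);ls=cv2.HoughLinesP(ed,1,np.pi/360,28,minLineLength=32,maxLineGap=4)
for l in ls[:,0]:
    if max(l[1],l[3])<280 and 140<min(l[0],l[2]) and max(l[0],l[2])<390: print(l.tolist(), round(np.degrees(np.arctan2(l[3]-l[1],l[2]-l[0])),1))
E
```

```text
rim [[282.0, 128.9], [280.2, 199.2], [230.3, 199.1], [228.7, 128.8]]
tray [[294.1, 109.0], [290.6, 205.4], [220.0, 205.2], [216.8, 108.9]]
bar [[259.8, 130.6], [259.4, 209.5], [251.0, 209.5], [250.7, 130.6]]
[328, 152, 366, 154] 3.0
[355, 188, 388, 194] 10.3
[220, 107, 252, 107] 0.0
[317, 171, 351, 148] -34.1
[336, 141, 381, 151] 12.5
[258, 118, 260, 206] 88.7
[314, 149, 385, 205] 38.3
[189, 251, 221, 251] 0.0
[189, 144, 235, 148] 5.0
[182, 112, 222, 123] 15.4
[219, 104, 252, 104] 0.0
[261, 108, 295, 108] 0.0
[318, 183, 322, 221] 84.0
[343, 174, 381, 186] 17.5
[308, 154, 312, 197] 84.7
[304, 278, 340, 277] -1.6
[281, 56, 304, 113] 68.0
[344, 118, 377, 104] -23.0
[329, 95, 372, 77] -22.7
[229, 111, 276, 111] 0.0
[330, 226, 364, 221] -8.4
[314, 81, 351, 75] -9.2
[305, 52, 367, 42] -9.2
[237, 33, 269, 53] 32.0
[324, 25, 358, 9] -25.2
[340, 158, 372, 170] 20.6
[252, 134, 252, 167] 90.0
[261, 135, 261, 167] 90.0
```

```bash
python3 -c "
from cell import *
print(close_job())"
```

```text
the job is handed in; nothing more can be done
None
```

I handed the job in at about 30 s of the 72 s. The latch is tripped with its hook swung clear, the screwdriver is back in its holder, and the larger bucket was lifted straight up, carried level and set down centred, flat and square in the drip tray. The bucket's last position was checked by edge measurements only, and I did not look at the motor or the bystanders again after setting it down.

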